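# Box up damaged lead cells and sniff the lid joint

### The job

Pack the damaged cells for return: nest all the loose plastic boxes in the grey base pan, largest first so that each smaller one drops inside, stand every cell upright in the innermost box, and put the yellow lid on so that it sits flat on the pan. Then take the gas sniffer probe and, keeping its tip within a centimetre of the lid's edge and moving no faster than about 4 cm/s, follow the joint clockwise as seen from above from the red-dotted corner right round to that corner again. Hang the probe upright in its stand again, and leave the terminal, float, socket extension and vent cap where they lie.

Things in the scene. Friction and masses are not known exactly. Their poses are not given: they have to be found in the camera images.
- pan: grey steel base pan of the return case, fixed to the bench; open tray 74 x 106 mm inside (short side along its x, long side along its y), origin under its centre. Inner floor at z = 3 mm. The 3 mm tray wall ends in an upstand 48 mm high (80 x 112 mm outside); around it a flat flange, 149 x 181 mm outside, its top at z = 42 mm, on which the lid rests, with a skirt below its edge
- box_l: largest inner box, blue plastic, open top, 66 (x) x 98 (y) x 60 (z) mm outside, walls and floor 2.5 mm, 90 g; origin under its centre. Can be taken across its 66 mm width near the rim. May be absent
- box_m: middle inner box, orange plastic, open top, 54 (x) x 86 (y) x 58 (z) mm outside, walls and floor 2.5 mm, 90 g; origin under its centre. May be absent
- box_s: smallest inner box, green plastic, open top, 42 (x) x 74 (y) x 56 (z) mm outside, walls and floor 2.5 mm, 90 g; origin under its centre. May be absent. Two or three of the boxes are there; the boxes nest with 3.5 to 4 mm play a side (more where a size is missing) and their rims then stand at 58 to 64 mm above the bench
- lid: yellow domed lid, 280 g, right way up on the bench; origin at the centre of its flange's underside. Flange 121 (x) x 153 (y) x 4 mm; dome outside 93 x 125 mm, top at z = 49 mm; its 87 x 119 x 46 mm hollow drops over the pan's upstand, 3.5 mm play a side, either way round. Seated, its origin is 42 mm above the pan's and its flange edge on the pan's flange is the joint to follow
- lid_handle (a point): centre of the lid's black handle bar, 68 mm above the lid's origin: bar along the lid's y, 14 mm thick (x), 78 mm long, 14 mm high (z = 61 to 75 mm in the lid's frame), on posts at y = -34 and 34 mm, with 12 mm of free space below it
- seam_0 (a point): point on the upper edge of the lid's flange, 4 mm above its underside, lid frame (60.5, 76.5) mm: the corner with the red dot
- seam_1 (a point): point on the upper edge of the lid's flange, 4 mm above its underside, lid frame (60.5, 0) mm: middle of the first side, going clockwise seen from above
- seam_2 (a point): point on the upper edge of the lid's flange, 4 mm above its underside, lid frame (60.5, -76.5) mm: second corner
- seam_3 (a point): point on the upper edge of the lid's flange, 4 mm above its underside, lid frame (0, -76.5) mm: middle of the second side
- seam_4 (a point): point on the upper edge of the lid's flange, 4 mm above its underside, lid frame (-60.5, -76.5) mm: third corner
- seam_5 (a point): point on the upper edge of the lid's flange, 4 mm above its underside, lid frame (-60.5, 0) mm: middle of the third side
- seam_6 (a point): point on the upper edge of the lid's flange, 4 mm above its underside, lid frame (-60.5, 76.5) mm: fourth corner
- seam_7 (a point): point on the upper edge of the lid's flange, 4 mm above its underside, lid frame (0, 76.5) mm: middle of the last side
- cell_1: damaged sealed lead cell, grey upright cylinder 25 mm in diameter with a red band, 61 mm tall plus a 4 mm brass stud (12 mm across) on top, 130 g, standing on the bench; origin under its centre. May be absent: one or two cells are there
- cell_2: damaged sealed lead cell, grey upright cylinder 25 mm in diameter with a red band, 61 mm tall plus a 4 mm brass stud (12 mm across) on top, 130 g, standing on the bench; origin under its centre. May be absent: one or two cells are there
- stand: probe stand, fixed: upright square aluminium tube, 30 mm inside, 38 mm outside, its rim at z = 100 mm, on a 70 mm foot; origin under its centre
- probe: gas sniffer probe, 120 g, hanging upright in the stand with its collar resting on the tube's rim; origin at the centre of the collar's underside, z up. Collar 42 mm in diameter, z = 0 to 5 mm; above it a green square grip 24 x 24 mm (sides along x and y), z = 5 to 70 mm; below it a nose 14 mm in diameter to z = -30 mm, then a 7 mm steel tube to the rounded tip at z = -80 mm
- probe_tip (a point): tip of the probe, 80 mm below its origin
- terminal: bystander: tarnished lead side terminal, 34 x 26 x 32 mm, standing on its foot; origin under its centre
- float: bystander: yellow polymer hydrometer float, lying, 75 mm long, 16 mm thick; origin under its middle
- extension: bystander: short steel socket extension, lying, about 83 mm long, 17 mm thick; origin under its middle
- vent_cap: bystander: green plastic battery vent cap, 26 mm across, 21 mm tall; origin under its centre
Not all that is in view belongs to the job. Leave any blue look-alike of the probe alone.

How it is judged:
By the outcome, as a careful person would: the job done as asked, in the order asked, and still so for the second after the job is handed in, with the robot touching nothing.
Of box_l, box_m, box_s only 2 to 3 are there at a start; the rules pass over those that are not, and their reading is None.
Of cell_1, cell_2 only 1 to 2 are there at a start; the rules pass over those that are not, and their reading is None.
At some moment in a run one of box_l, box_m, box_s may be knocked a few centimetres aside while the robot is not near it.
It also fails if it takes over 210 s, if anything falls off the work surface, if the arm or the gripper's body presses on something with over 40 N, if the wrist force passes 120 N, or if a joint passes its speed limit or range.

### The arm

A 6-joint arm with a two-finger parallel gripper is mounted at the origin on the work surface. World frame = base frame: x ahead of the robot, y to its left, z up, the work surface at z = 0. Lengths are in mm, angles in rad, forces in N, time in s.
With the tool pointing down it reaches from about 350 to 875 mm from the base axis. Payload 4.2 kg.
Tool frame: the origin (TCP) lies midway between the tips of the shut fingers; the grasp point (between the pads) lies 19 mm behind it (arm.hold_point_z is the distance from the TCP to the grasp point, in mm); z points along the fingers, y is the line along which they close (so a half turn about z gives the same grasp; the last joint's range is limited). The gripper opens to 85 mm and grips with 20 to 120 N. Pads are 22 mm wide; open, the fingers measure 114 mm over their backs; the gripper's body (76 mm by 85 mm) begins 54 mm behind the grasp point. The pads swing forward as they close: fully open they stand 13 mm farther back than shut.
Start: joints at [1.424, 0.385, 0.008, 0, -1.194, -0.259], TCP at [246.688, 574.234, 231.312] pointing down, gripper open.
Joint ranges: [-3.14, 3.14], [-1.21, 2.06], [-1.07, 1.41], [-3.16, 2.05], [-2.99, -0.16], [-3.1, 3.1]. Speed limits (rad/s): [2.79, 2.79, 3.14, 3.14, 3.14, 3.14].

### API

Orientations are given as a unit quaternion [x, y, z, w].
In Python, from bench import arm, vision gives the robot as it stands. The module is installed in compiled form; this text tells all that it offers.
- The arm moves only by the tool servo_tool, never from a script. Its argument "plan" is a list of rows, each a list of 7 numbers: the shift along the world's x, y, z each as a share of 300 mm, from -1 to 1, then the turn, a rotation vector about the world's x, y, z each as a share of 2 rad, from -1 to 1, then the opening, from 0 (shut) to 1 (fully open). A call has 1 to 20 rows; each row shifts and turns the commanded pose from where the row before left it; what a row does not reach is not made up. A row lasts 1/8 s, in which the tool goes at most 62.5 mm and 10.7 degrees, less where a joint would pass 70% of its speed; a pose out of reach is approached as far as the arm can. A call with a number of a shift or a turn outside -1 to 1 is refused whole. A call with a gripper value outside its range is refused whole. The fingers move at their own pace and stop on an object; the grip force is fixed at half the most. Time passes only in rows, so rows that do not move let the fingers close. It gives the time, the measured TCP pose, the force, the opening and the grip force at its end, in the units of the state.
- arm.read_state(): the state, without advancing time (a new reading comes with each control period).
- vision.get_image(name): name is "side" or "top"; returns a dict with "image" (480x640x3 uint8, red, green, blue), "z_map" (480x640 float32, mm along the optical axis (not along the pixel's ray), 0 where there is no reading), "K" (3x3 intrinsics, pixels), "D" ([k1, k2, p1, p2, k3] as OpenCV has them; the pictures are not rectified), "world_to_cam" (4x4, takes a point from world to camera coordinates). Camera axes: x right, y down, z forward; pixel columns grow to the right and rows downward; lengths in mm; the calibration is good to about 2 mm. A picture is of the moment at which its call begins.
- arm.job_done(): hands the job in; it is judged then, once.
The state is a dict: "clock": time; "joints": joint angles; "joint_vel": joint speeds; "joint_efforts": joint torques, N m; "position": TCP position; "ee_rot": TCP orientation; "contact_force": force on the tool from outside, world axes, zero at the start; "wrist_torque": the same for the moment, N m; "gripper_width": finger opening in mm; "grasp_force": force on a finger pad.
Only numpy, scipy, OpenCV 4.12 (cv2) and the standard library are available. Lean on these libraries where they do the work, as an engineer would, in place of code of your own. Each camera call takes 0.05 s, during which the arm holds its last target. There are 200 camera calls.

## Working session

There is one attempt and no reset: what is moved stays moved. The work goes in short steps, Python scripts to look and compute and a tool call to move; the robot and the scene stay as the last step left them, time stands still between calls to the robot, and variables do not carry over. Pictures are saved under pics/ and viewed, at most 16 in all, crops included, and the job is handed in when it is done.

Besides the shell and the picture viewer there is one more tool, called as name(argument=value, ...) on one line, values as JSON. servo_tool: Moves the arm, as the interface text tells. Its arguments: {"type":"object","properties":{"plan":{"type":"array"}},"required":["plan"]}

```bash
mkdir -p pics; cat > h.py <<'E'
import numpy as np, cv2
from bench import arm, vision
def grab(n):
    d=vision.get_image(n); return d
def world(d):
    K=np.array(d["K"]);D=np.array(d["D"]);z=d["z_map"];h,w=z.shape
    u,v=np.meshgrid(np.arange(w),np.arange(h))
    p=cv2.undistortPoints(np.stack([u,v],-1).reshape(-1,1,2).astype(np.float64),K,D).reshape(h,w,2)
    c=np.dstack([p[...,0]*z,p[...,1]*z,z,np.ones_like(z)])
    P=c@np.linalg.inv(np.array(d["world_to_cam"])).T
    P=P[...,:3]; P[z==0]=np.nan
    return P
def save(name,im,scale=1):
    cv2.imwrite("pics/"+name,cv2.resize(im[...,::-1],None,fx=scale,fy=scale,interpolation=cv2.INTER_CUBIC))
E
python3 - <<'E'
from h import *
for n in("top","side"):
    d=grab(n);save(n+"0.png",d["image"],1.25);P=world(d);np.savez(n+"0.npz",P=P,im=d["image"])
    print(n,np.linalg.inv(d["world_to_cam"])[:3,3],d["K"][0][0],np.nanmedian(P.reshape(-1,3),0))
print(arm.read_state(),arm.hold_point_z)
E
```

```text
top [ 326.19402551   -7.33238372 1454.66942049] 577.6185607205135 [651.45780163   5.49656099  -2.26760246]
side [ 115.84782146 -595.73808946  589.07802445] 444.53905547032775 [ 6.28644732e+02  1.48119619e+02 -3.57324882e-01]
{'clock': 0.1, 'joints': array([ 1.42358157e+00,  3.85477771e-01,  6.73751578e-03, -4.59004239e-04,
       -1.19398719e+00, -2.58616006e-01]), 'joint_vel': array([ 9.64915822e-04, -1.44692987e-03,  2.34426126e-03, -2.12362877e-05,
       -4.68097299e-04, -7.46893889e-05]), 'joint_efforts': array([-3.07963674e-04, -3.93320775e+01,  1.88928688e+01,  4.19789091e+00,
       -2.58214372e-03,  7.54017329e-07]), 'position': array([246.50001752, 573.75755186, 230.31877134]), 'ee_rot': array([ 9.79465675e-01, -2.01608567e-01, -1.59234151e-04,  9.75937226e-04]), 'contact_force': array([ 0.46183347, -0.51632324, -0.54930562]), 'wrist_torque': array([ 0.00689955, -0.00273542, -0.01067315]), 'grasp_force': 0.0, 'gripper_width': 85.4032520212862} 18.700000000000003
```

View pics/top0.png

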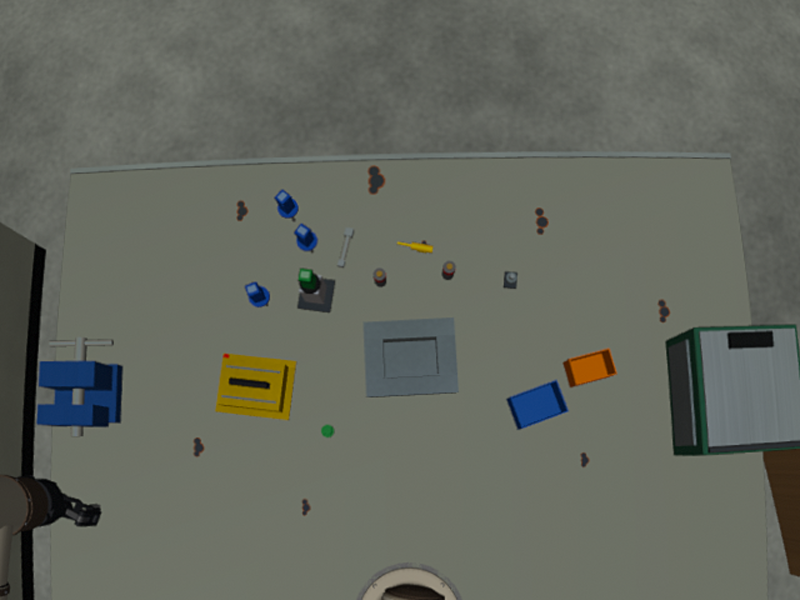

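View pics/side0.png

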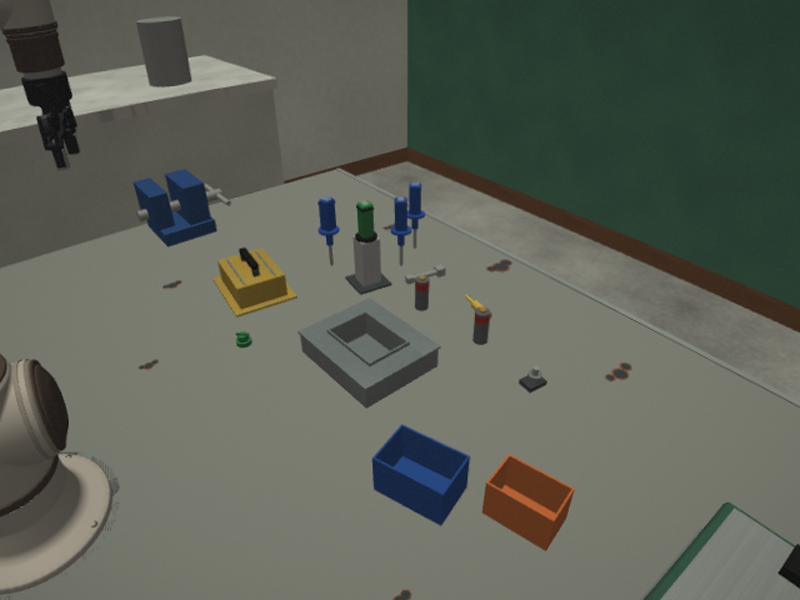

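The top view shows these (pixels in the 800x600 view):
- **Boxes:** blue box_l at (537,405) and orange box_m at (590,367). There is no green box.
- **Case:** pan at (411,357), lid at (257,386) with its red dot at (227,356).
- **Cells:** two, at (380,277) and (448,269).
- **Probe:** the candidates are green at (308,280) in the stand, and blue look-alikes at (287,203), (305,237) and (257,293). By the description I choose the green one.
- **Bystanders:** vent cap (328,431), float (415,247), extension (346,248), terminal (511,280). The yellow float is not the lid, and the green cap is not the probe.

Next I measure them and check a close crop.

```bash
cat > m.py <<'E'
from h import *
def rect(Q,name):
    Q=Q[:,:2].astype(np.float32)
    if len(Q)<10: print(name,"few",len(Q));return
    (c,s,a)=cv2.minAreaRect(Q)
    print(name,"n",len(Q),"c",np.round(c,1),"size",np.round(s,1),"ang",round(a,1),"mean",Q.mean(0).round(1))
def load(n):
    d=np.load(n);P=d["P"];im=d["im"];return P,cv2.cvtColor(im,cv2.COLOR_RGB2HSV),im
def reg(P,hsv,hr,smin,vmin,box,zr):
    u0,v0,u1,v1=box
    m=np.zeros(P.shape[:2],bool);m[v0:v1,u0:u1]=1
    m&=(hsv[...,0]>=hr[0])&(hsv[...,0]<=hr[1])&(hsv[...,1]>=smin)&(hsv[...,2]>=vmin)&(P[...,2]>zr[0])&(P[...,2]<zr[1])
    return P[m]
E
python3 - <<'E'
from m import *
P,H,im=load("top0.npz")
s=lambda *b:[int(x/1.25) for x in b]
A=(0,180)
tests={"blue":(s(500,370,575,435),(40,75),(100,130)),"orange":(s(555,340,625,395),(40,75),(3,18)),
"panflange":(s(355,310,465,405),(36,45),A),"panup":(s(355,310,465,405),(45.5,60),A),
"lidflange":(s(205,340,305,425),(2,12),(20,35)),"lidtop":(s(205,340,305,425),(44,56),A),"handle":(s(205,340,305,425),(66,85),A),"lidred":(s(215,345,240,365),(-5,20),(0,6)),
"cellA":(s(365,260,395,292),(50,80),A),"cellB":(s(435,255,462,285),(50,80),A),"probe grip":(s(290,260,325,300),(160,190),A),"stand/collar":(s(290,260,340,310),(90,112),A),"foot":(s(290,260,340,320),(3,15),A)}
for k,(b,z,h) in tests.items():
    Q=reg(P,H,h,100 if k in("lidflange","lidred","blue","orange") else 0,0,b,z);rect(Q,k);print("   z",np.percentile(Q[:,2],[5,50,95]).round(1) if len(Q) else "")
S,HS,_=load("side0.npz")
print("SIDE")
t2={"blue":(s(365,420,475,525),(50,75),(100,130)),"orange":(s(478,450,580,550),(48,75),(3,18)),"panup":(s(295,295,445,410),(45.5,60),A),"panflange":(s(295,295,445,410),(36,45),A),
"cellA":(s(410,270,432,312),(10,75),A),"cellB":(s(470,300,495,345),(10,70),A),"grip":(s(350,195,380,240),(110,190),(40,90)),"tube":(s(350,235,385,280),(30,95),A),"handle":(s(230,240,270,280),(63,85),A),"lidtop":(s(210,240,300,315),(46,54),A)}
for k,(b,z,h) in t2.items():
    Q=reg(S,HS,h,100 if k in("blue","orange","grip") else 0,0,b,z);rect(Q,k);print("   z",np.percentile(Q[:,2],[5,50,95]).round(1) if len(Q) else "")
save("crop1.png",np.load("side0.npz")["im"][150:350,150:410],3)
E
```

```text
blue n 207 c [ 415.1 -261.5] size [65.  99.8] ang 18.2 mean [ 415.3 -261.4]
   z [42.  57.7 64.3]
orange n 201 c [ 485.7 -372.7] size [52.9 89.7] ang 12.8 mean [ 487.1 -375.4]
   z [42.1 55.  61.2]
panflange n 2512 c [516.9 -13.7] size [150.6 181.8] ang 1.8 mean [515.6 -13.9]
   z [37.2 41.2 44.4]
panup n 450 c [515.6 -13.7] size [148.3 180.5] ang 1.7 mean [514.3 -15. ]
   z [45.7 46.9 51.3]
lidflange n 545 c [467.1 301.2] size [154.9 120.5] ang 83.3 mean [456.8 282.6]
   z [2.3 5.  9.5]
lidtop n 1585 c [467.4 301.3] size [127.4  92.5] ang 83.2 mean [467.4 300.4]
   z [44.8 48.6 53.3]
handle n 173 c [466.3 301.7] size [77.5 14.6] ang 83.1 mean [466.3 299. ]
   z [69.1 73.6 78.8]
lidred few 8
   z [-1.4  2.7  7. ]
cellA n 89 c [681.   44.2] size [24.4 24.5] ang 69.3 mean [680.4  44.1]
   z [53.6 60.5 67.3]
cellB n 86 c [692.9 -94.7] size [22.4 25.1] ang 88.9 mean [691.9 -95. ]
   z [55.6 60.6 65.6]
probe grip n 118 c [656.2 175.9] size [24.3 26. ] ang 83.7 mean [655.1 175.4]
   z [164.1 168.7 173.7]
stand/collar n 122 c [654.  176.6] size [37.8 39. ] ang 87.4 mean [647.8 172.6]
   z [
[... 393 characters left out ...]
  z [45.7 47.2 49.2]
panflange n 3125 c [513.2 -14.8] size [152.1 184.4] ang 2.0 mean [506.8 -25.1]
   z [39.2 41.6 43.4]
cellA n 293 c [705.2  83.7] size [126.4  39.6] ang 46.0 mean [680.1  47.7]
   z [11.  37.3 62.9]
cellB n 349 c [723.1 -67.4] size [118.4  35.6] ang 47.9 mean [691.8 -92.9]
   z [12.5 39.3 62.5]
grip n 269 c [645.4 171.4] size [17.2 29.2] ang 39.4 mean [646.5 169.4]
   z [112.6 140.5 167.8]
tube n 495 c [642.2 168. ] size [30.8 54.1] ang 39.3 mean [644.8 165.1]
   z [33.7 62.8 92.2]
handle n 131 c [463.5 298.3] size [81.  14.9] ang 82.9 mean [461.3 292.4]
   z [65.  73.3 75.6]
lidtop n 876 c [462.8 299.7] size [128.9  93.7] ang 83.3 mean [459.5 290.7]
   z [46.8 48.8 50.8]
```

View pics/crop1.png

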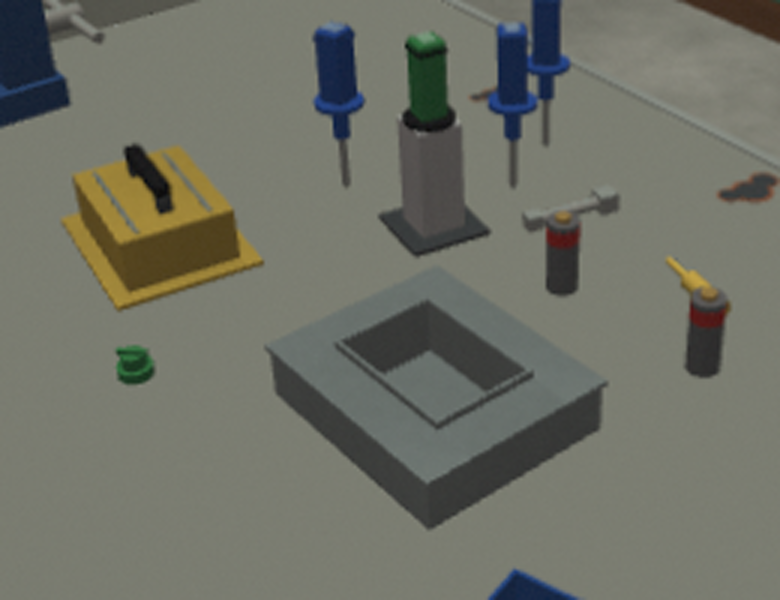

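The crop confirms the green probe standing in the tube, with the look-alikes blue and without a stand. The sizes match the description. The two cameras disagree by about 3 mm in x, so I use their mean. I start with box_l at about (413.6, -262.1), yaw 18.3°.

servo_tool(plan=[[0.089,-0.135,0,0,0,-0.0528,1],[0.089,-0.135,0,0,0,-0.0528,1],[0.089,-0.135,0,0,0,-0.0528,1],[0.089,-0.135,0,0,0,-0.0528,1],[0.089,-0.135,0,0,0,-0.0528,1],[0.089,-0.135,0,0,0,-0.0528,1],[0.089,-0.135,0,0,0,-0.0528,1],[0.089,-0.135,0,0,0,-0.0528,1],[-0.014,-0.155,0,0,0,0,1],[-0.014,-0.155,0,0,0,0,1],[-0.014,-0.155,0,0,0,0,1],[-0.014,-0.155,0,0,0,0,1],[-0.014,-0.155,0,0,0,0,1],[-0.014,-0.155,0,0,0,0,1],[-0.014,-0.155,0,0,0,0,1],[-0.014,-0.155,0,0,0,0,1],[-0.014,-0.155,0,0,0,0,1],[-0.014,-0.155,0,0,0,0,1],[-0.014,-0.155,0,0,0,0,1],[0,0,0,0,0,0,1]])

```text
clock: 2.6
position: [413.3, -263.5, 230.6]
ee_rot: [0.809, -0.587, -0.001, 0.0]
contact_force: [0.2, 0.3, -0.1]
gripper_width: 85.5
grasp_force: 0.0
```

```bash
cat >> m.py <<'E'
def live(cam,hr,smin,xyc,r,zr):
    d=grab(cam);P=world(d);H=cv2.cvtColor(d["image"],cv2.COLOR_RGB2HSV)
    m=(H[...,0]>=hr[0])&(H[...,0]<=hr[1])&(H[...,1]>=smin)&(P[...,2]>zr[0])&(P[...,2]<zr[1])&(np.hypot(P[...,0]-xyc[0],P[...,1]-xyc[1])<r)
    return P[m],d
def st():
    s=arm.read_state();q=s["ee_rot"];a=np.degrees(np.arctan2(q[1],q[0]))
    print("TCP",s["position"].round(1),"close",round((2*a-90)%180,2),"tilt",q[2:].round(4),"w",round(s["gripper_width"],1),"F",s["contact_force"].round(1),"t",round(s["clock"],2))
E
python3 - <<'E'
from m import *
Q,d=live("side",(100,130),100,(413,-262),80,(50,75));rect(Q,"blue")
Q,_=live("side",(3,18),100,(484,-373),80,(48,75));rect(Q,"or")
st();save("g1.png",d["image"][150:480,200:500],2)
E
```

```text
blue n 863 c [ 411.3 -262.8] size [67.9 98.3] ang 18.4 mean [ 409.5 -263.6]
or n 837 c [ 482.1 -373.6] size [57.5 86.4] ang 12.1 mean [ 480.9 -374.6]
TCP [ 413.5 -261.4  230.7] close 18.26 tilt [-0.0007  0.0001] w 85.3 F [-0.2  0.2  0.3] t 2.7
```

View pics/g1.png

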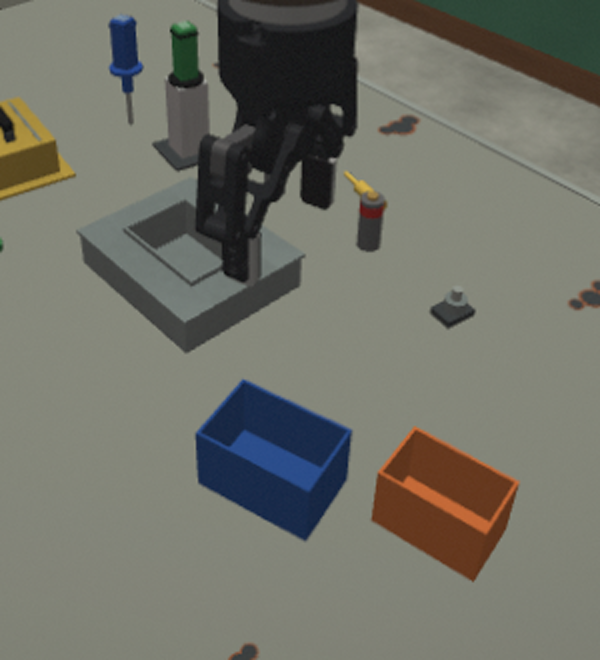

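The picture shows the gripper high above the blue box (crop pixel (275,460)) with the fingers across its width, and orange at (445,505). Neither has moved. I go down and grip near the rim.

servo_tool(plan=[[0,-0.002,-0.1,0,0,0,1],[0,0,-0.1,0,0,0,1],[0,0,-0.1,0,0,0,1],[0,0,-0.1,0,0,0,1],[0,0,-0.1,0,0,0,1],[0,0,-0.08,0,0,0,1],[0,0,-0.052,0,0,0,1],[0,0,0,0,0,0,1],[0,0,0,0,0,0,0.5],[0,0,0,0,0,0,0.5],[0,0,0,0,0,0,0.5],[0,0,0,0,0,0,0.5],[0,0,0,0,0,0,0.5],[0,0,0,0,0,0,0.5]])

```text
clock: 4.45
position: [415.2, -261.8, 43.1]
ee_rot: [0.811, -0.585, 0.001, -0.001]
contact_force: [0.3, 3.0, 6.8]
gripper_width: 64.3
grasp_force: 67.0
```

```bash
python3 - <<'E'
from m import *
st();print(arm.read_state()["grasp_force"])
Q,d=live("side",(100,130),100,(413,-262),80,(50,75));rect(Q,"blue")
E
```

```text
TCP [ 415.2 -261.8   43.1] close 18.38 tilt [ 0.0013 -0.0005] w 64.3 F [0.3 3.  6.8] t 4.45
66.98388934135437
blue n 530 c [ 410.2 -263.9] size [79.2 97.8] ang 18.0 mean [ 417.2 -281.9]
```

servo_tool(plan=[[0,0,0.06,0,0,0,0.4],[0,0,0.12,0,0,0,0.4],[0,0,0.12,0,0,0,0.4],[0.0423,0.1033,0.05,0,0,-0.018,0.4],[0.0423,0.1033,0,0,0,-0.018,0.4],[0.0423,0.1033,0,0,0,-0.018,0.4],[0.0423,0.1033,0,0,0,-0.018,0.4],[0.0423,0.1033,0,0,0,-0.018,0.4],[0.0423,0.1033,0,0,0,-0.018,0.4],[0.0423,0.1033,0,0,0,-0.018,0.4],[0.0423,0.1033,0,0,0,-0.018,0.4],[0,0,-0.1,0,0,0,0.4],[0,0,0,0,0,0,0.4],[0,0,0,0,0,0,0.4]])

```text
clock: 6.25
position: [515.9, -14.2, 117.4]
ee_rot: [0.718, -0.696, 0.0, -0.0]
contact_force: [0.1, -0.2, -1.0]
gripper_width: 64.5
grasp_force: 66.5
```

```bash
python3 - <<'E'
from m import *
st()
for c in("side","top"):
  Q,d=live(c,(100,130),100,(514,-14),90,(60,220));rect(Q,"blue")
  if len(Q):print(np.percentile(Q[:,2],[1,5,50,95,99]).round(1))
  Q,d=live(c,(0,180),0,(515,-14),130,(38,43));rect(Q,"pan")
  save("g2%s.png"%c,d["image"][180:380,200:500] if c=="side" else d["image"][200:350,220:420],2)
E
```

```text
TCP [515.9 -14.2 117.4] close 1.84 tilt [ 0.0004 -0.0002] w 64.5 F [ 0.1 -0.2 -1. ] t 6.25
blue n 2178 c [514.9 -14.4] size [113.2 116.3] ang 39.6 mean [514.  -24.4]
[ 74.9  77.2 106.8 133.4 134.9]
pan n 2186 c [512.8 -14.6] size [151.  184.8] ang 1.6 mean [492.6 -42.2]
blue n 372 c [499.  -15.5] size [ 45.2 101.2] ang 11.7 mean [499.4 -18.5]
[ 71.2  72.8  80.2 138.5 192.8]
pan n 1041 c [515.9 -13.6] size [148.5 181.6] ang 1.8 mean [488.5 -32.5]
```

View pics/g2side.png

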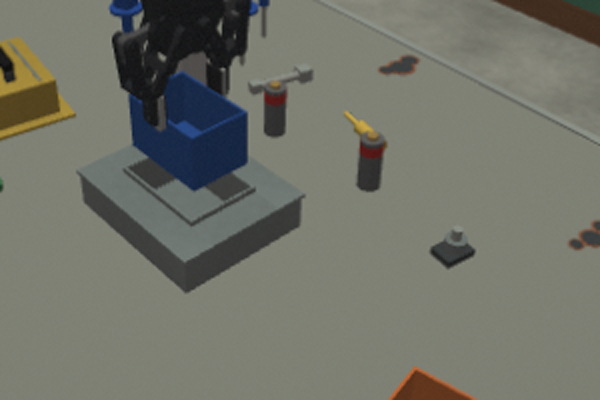

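The box hangs level over the pan (crop pixel (190,130)). Next I measure its rim against the pan in the same camera.

```bash
python3 - <<'E'
from m import *
for i in range(2):
  Q,d=live("side",(100,130),100,(514,-14),75,(126,140));rect(Q,"rim");
  Q,d=live("side",(100,130),100,(514,-14),75,(75,125));rect(Q,"wall")
  Q,d=live("side",(0,180),0,(515,-14),130,(38,43));rect(Q,"pan")
E
```

```text
rim n 380 c [510.4 -15.2] size [76.9 99.6] ang 2.1 mean [519.8 -28.9]
wall n 1737 c [515.  -15.2] size [ 67.7 101.6] ang 1.7 mean [513.3 -23.4]
pan n 2175 c [513.1 -15.5] size [151.7 186. ] ang 1.6 mean [492.8 -42.7]
rim n 360 c [510.9 -15.1] size [ 78.1 101.3] ang 0.5 mean [520.  -27.9]
wall n 1740 c [514.6 -15.5] size [ 68.1 101.1] ang 1.6 mean [512.7 -23.7]
pan n 2175 c [513.3 -15.1] size [152.2 183.8] ang 1.6 mean [493.4 -43.3]
```

servo_tool(plan=[[-0.003,0,-0.05,0,0,0,0.4],[0,0,-0.04,0,0,0,0.4],[0,0,-0.04,0,0,0,0.4],[0,0,-0.03,0,0,0,0.4],[0,0,-0.03,0,0,0,0.4],[0,0,-0.02,0,0,0,0.4],[0,0,-0.01,0,0,0,0.4],[0,0,0,0,0,0,0.4]])

```text
clock: 7.75
position: [514.8, -13.9, 50.7]
ee_rot: [0.718, -0.696, 0.0, 0.0]
contact_force: [-0.4, -0.2, -1.4]
gripper_width: 64.5
grasp_force: 66.5
```

servo_tool(plan=[[0,0,-0.007,0,0,0,0.4],[0,0,-0.006,0,0,0,0.4],[0,0,0,0,0,0,0.4],[0,0,0,0,0,0,0.9],[0,0,0,0,0,0,1],[0,0,0,0,0,0,1],[0,0,0.05,0,0,0,1],[0,0,0.15,0,0,0,1],[0,0,0.15,0,0,0,1],[0,-0.15,0,0,0,0.0,1],[0,-0.15,0,0,0,0.0,1],[0,-0.15,0,0,0,0.0,1],[0,-0.15,0,0,0,0.0,1],[0,-0.15,0,0,0,0.0,1],[0,0,0,0,0,0,1]])

```text
clock: 9.62
position: [514.5, -241.5, 152.6]
ee_rot: [0.717, -0.697, 0.001, -0.0]
contact_force: [0.2, 0.6, 0.2]
gripper_width: 85.5
grasp_force: 0.0
```

```bash
python3 - <<'E'
from m import *
st()
for c in("side","top"):
  print(c)
  Q,d=live(c,(100,130),100,(514,-14),75,(45,80));rect(Q,"blue");print(np.percentile(Q[:,2],[50,95,99]).round(1))
  Q,d=live(c,(0,180),0,(515,-14),130,(38,43));rect(Q,"pan")
  Q,d=live(c,(3,18),100,(484,-373),100,(40,75));rect(Q,"orange")
E
```

```text
TCP [ 514.5 -241.5  152.6] close 1.6 tilt [ 0.0005 -0.0002] w 85.5 F [0.2 0.6 0.2] t 9.62
side
blue n 811 c [514.2 -15.3] size [ 68.7 102. ] ang 2.1 mean [512.7 -18.1]
[55.5 63.  63.8]
pan n 2585 c [513.  -14.8] size [151.5 184.4] ang 1.6 mean [503.2 -30.2]
orange n 1269 c [ 482.5 -373.5] size [57.1 86.3] ang 12.5 mean [ 480.9 -374.3]
top
blue n 154 c [518.7  -4.9] size [69.  80.9] ang 1.7 mean [521.1   5.4]
[60.  66.2 68.3]
pan n 980 c [515.7  14.9] size [150.  124.2] ang 1.5 mean [516.8  31.1]
orange n 207 c [ 485.9 -373. ] size [52.8 88.6] ang 12.4 mean [ 487.1 -374.7]
```

Box_l is seated: its rim is at 63 mm and it is centred within the play. Now box_m.

servo_tool(plan=[[-0.0328,-0.1463,0,0,0,0.032,1],[-0.0328,-0.1463,0,0,0,0.032,1],[-0.0328,-0.1463,0,0,0,0.032,1],[0,0,-0.08,0,0,0,1],[0,0,-0.1,0,0,0,1],[0,0,-0.1,0,0,0,1],[0,0,-0.06,0,0,0,1],[0,0,-0.027,0,0,0,1],[0,0,0,0,0,0,1],[0,0,0,0,0,0,0.4],[0,0,0,0,0,0,0.4],[0,0,0,0,0,0,0.4],[0,0,0,0,0,0,0.4],[0,0,0,0,0,0,0.4],[0,0,0,0,0,0,0.4],[0,0,0,0,0,0,0.4]])

```text
clock: 11.92
position: [486.1, -371.0, 43.2]
ee_rot: [0.782, -0.623, 0.001, -0.0]
contact_force: [-0.6, 0.8, 5.5]
gripper_width: 51.9
grasp_force: 65.2
```

servo_tool(plan=[[0,0,0.06,0,0,0,0.3],[0,0,0.12,0,0,0,0.3],[0,0,0.12,0,0,0,0.3],[0.012,0.1494,0.03,0,0,-0.0121,0.3],[0.012,0.1494,0,0,0,-0.0121,0.3],[0.012,0.1494,0,0,0,-0.0121,0.3],[0.012,0.1494,0,0,0,-0.0121,0.3],[0.012,0.1494,0,0,0,-0.0121,0.3],[0.012,0.1494,0,0,0,-0.0121,0.3],[0.012,0.1494,0,0,0,-0.0121,0.3],[0.012,0.1494,0,0,0,-0.0121,0.3],[0,0,-0.07,0,0,0,0.3],[0,0,0,0,0,0,0.3],[0,0,0,0,0,0,0.3]])

```text
clock: 13.68
position: [514.1, -12.5, 120.0]
ee_rot: [0.718, -0.696, 0.0, 0.0]
contact_force: [0.2, 0.0, -1.0]
gripper_width: 52.5
grasp_force: 64.5
```

```bash
python3 - <<'E'
from m import *
st()
for i in range(2):
  Q,d=live("side",(3,18),100,(514,-14),75,(75,125));rect(Q,"m wall");print(np.percentile(Q[:,2],[1]).round(1))
  Q,d=live("side",(3,18),100,(514,-14),75,(125,145));rect(Q,"m rim")
  Q,d=live("side",(0,180),0,(515,-14),130,(38,43));rect(Q,"pan")
E
```

```text
TCP [514.1 -12.5 120. ] close 1.73 tilt [0.0001 0.    ] w 52.5 F [ 0.2  0.  -1. ] t 13.68
m wall n 1315 c [510.9 -15.4] size [59.  90.1] ang 0.4 mean [509.7 -24.2]
[77.4]
m rim n 367 c [507.9 -15.5] size [68.6 88.8] ang 1.3 mean [517.7 -26.8]
pan n 2206 c [512.7 -14.5] size [150.8 185.5] ang 1.6 mean [493.2 -42.6]
m wall n 1304 c [511.2 -15.6] size [59.4 89.5] ang 0.9 mean [510.1 -24.2]
[78.]
m rim n 380 c [508.1 -16.3] size [67.2 88.2] ang 1.4 mean [517.6 -26.4]
pan n 2227 c [512.8 -14.7] size [151.6 186.1] ang 1.6 mean [493.5 -41.9]
```

servo_tool(plan=[[0.005,0,-0.04,0,0,0,0.3],[0,0,-0.04,0,0,0,0.3],[0,0,-0.03,0,0,0,0.3],[0,0,-0.03,0,0,0,0.3],[0,0,-0.02,0,0,0,0.3],[0,0,-0.02,0,0,0,0.3],[0,0,-0.01,0,0,0,0.3],[0,0,0,0,0,0,0.3]])

```text
clock: 14.98
position: [515.4, -12.1, 62.6]
ee_rot: [0.718, -0.696, -0.0, 0.0]
contact_force: [0.5, -0.1, -1.6]
gripper_width: 52.3
grasp_force: 64.5
```

No contact, so it's inside. Release it, rise and look.

servo_tool(plan=[[0,0,0,0,0,0,0.9],[0,0,0,0,0,0,1],[0,0,0,0,0,0,1],[0,0,0.05,0,0,0,1],[0,0,0.15,0,0,0,1],[0,0,0.15,0,0,0,1],[0.1,0,0.05,0,0,0,1],[0.1,0,0,0,0,0,1],[0.1,0,0,0,0,0,1],[0,0,0,0,0,0,1]])

```text
clock: 16.23
position: [607.0, -12.1, 183.3]
ee_rot: [0.718, -0.696, 0.0, -0.0]
contact_force: [-1.1, 0.5, 0.2]
gripper_width: 85.3
grasp_force: 0.0
```

```bash
python3 - <<'E'
from m import *
st()
A=(0,180)
for c in("side","top"):
  print(c)
  Q,d=live(c,(3,18),100,(514,-14),75,(20,90));rect(Q,"or all")
  Q,d=live(c,(3,18),100,(514,-14),75,(55,90));rect(Q,"or rim");print(np.percentile(Q[:,2],[50,95,99]).round(1) if len(Q) else 0)
  for n,p in(("A",(680,44)),("B",(691,-95))):
    Q,d=live(c,A,0,p,22,(20,80));print(n,len(Q),Q.mean(0).round(1));Q=Q[Q[:,2]>56];rect(Q,n)
  if c=="side":save("g3.png",d["image"][170:330,230:430],3)
E
```

```text
TCP [607.  -12.1 183.3] close 1.73 tilt [ 0.0005 -0.0005] w 85.3 F [-1.1  0.5  0.2] t 16.23
side
or all n 709 c [515.3 -14.5] size [55.9 88. ] ang 1.5 mean [524.7  -0. ]
or rim n 325 c [514.9 -14. ] size [55.4 90. ] ang 1.9 mean [515.3 -12.5]
[61.1 64.  64.6]
A 215 [672.1  37.8  45.4]
A n 70 c [676.5  43.2] size [25.3 23.6] ang 39.2 mean [674.7  41. ]
B 261 [ 684.1 -101.6   46.1]
B n 92 c [690.2 -97. ] size [27.4 23.3] ang 18.6 mean [687.3 -98.8]
top
or all n 253 c [519.  -12.9] size [55.2 85.5] ang 2.1 mean [522.3 -13.7]
or rim n 133 c [519.3 -13. ] size [55.  85.4] ang 1.2 mean [519.4 -13.4]
[62.3 67.1 69.3]
A 0 [nan nan nan]
A few 0
B 114 [689.7 -94.6  54.8]
B n 75 c [692.8 -94.6] size [22.6 24.7] ang 87.6 mean [692.3 -95.4]<stdin>:9: RuntimeWarning: Mean of empty slice.
  ret = um.true_divide(
```

View pics/g3.png

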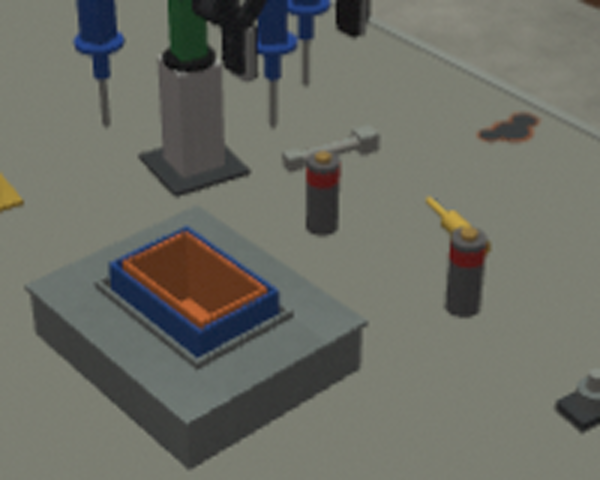

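The picture shows the orange box nested in the blue one, rims level (crop (195,280)), with both cells standing. I take cell A at about (680.5, 44) with the fingers partly open and closing along x.

servo_tool(plan=[[0.1225,0.0933,0,0,0,0,0.6],[0.1225,0.0933,0,0,0,0,0.6],[0,0,-0.1,0,0,0,0.6],[0,0,-0.1,0,0,0,0.6],[0,0,-0.1,0,0,0,0.6],[0,0,-0.08,0,0,0,0.6],[0,0,-0.04,0,0,0,0.6],[0,0,-0.02,0,0,0,0.6],[0,0,0,0,0,0,0.6],[0,0,0,0,0,0,0.6]])

```text
clock: 17.88
position: [679.7, 44.1, 51.9]
ee_rot: [0.718, -0.696, 0.001, -0.001]
contact_force: [0.3, -0.8, 0.9]
gripper_width: 51.2
grasp_force: 0.0
```

```bash
python3 - <<'E'
from m import *
st()
for c in("side","top"):
    Q,d=live(c,(0,180),0,(680,44),22,(20,62));print(len(Q),Q.mean(0).round(1) if len(Q) else 0)
    if c=="side": save("g4.png",d["image"][150:300,280:430],3)
E
```

```text
TCP [679.7  44.1  51.9] close 1.76 tilt [ 0.0006 -0.0009] w 51.2 F [ 0.3 -0.8  0.9] t 17.88
182 [672.1  36.3  42.7]
0 0
```

View pics/g4.png

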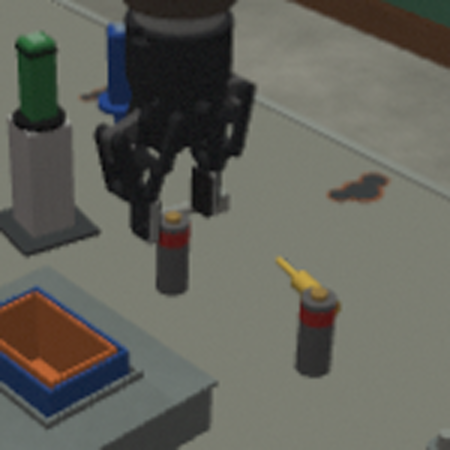

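The fingers straddle cell A near its top (crop (172,215)). I close, lift and carry it over the +y slot.

servo_tool(plan=[[0.002,0,-0.006,0,0,0,0.6],[0,0,0,0,0,0,0.1],[0,0,0,0,0,0,0.1],[0,0,0,0,0,0,0.1],[0,0,0,0,0,0,0.1],[0,0,0,0,0,0,0.1],[0,0,0.05,0,0,0,0.1],[0,0,0.12,0,0,0,0.1],[0,0,0.14,0,0,0,0.1],[-0.136,-0.0313,0,0,0,0,0.1],[-0.136,-0.0313,0,0,0,0,0.1],[-0.136,-0.0313,0,0,0,0,0.1],[-0.136,-0.0313,0,0,0,0,0.1],[0,0,0,0,0,0,0.1],[0,0,0,0,0,0,0.1],[0,0,0,0,0,0,0.1]])

```text
clock: 19.98
position: [517.6, 6.8, 142.1]
ee_rot: [0.718, -0.696, 0.0, -0.001]
contact_force: [0.9, 0.5, -1.1]
gripper_width: 21.9
grasp_force: 59.1
```

```bash
python3 - <<'E'
from m import *
st()
Q,d=live("side",(0,180),0,(516,6),25,(95,200));
m=Q[(Q[:,2]<135)];print(len(m),m.mean(0).round(1))
for z in range(94,150,8):
    s=Q[(Q[:,2]>=z)&(Q[:,2]<z+8)];print(z,len(s),s.mean(0).round(1) if len(s) else"")
save("g5.png",d["image"][130:330,200:400],3)
E
```

```text
TCP [517.6   6.8 142.1] close 1.76 tilt [ 0.0003 -0.0005] w 21.9 F [ 0.9  0.5 -1.1] t 19.98
219 [510.9  -1.4 115.5]
94 36 [510.5  -1.3  98.4]
102 43 [510.8  -1.7 106.1]
110 43 [510.4  -1.  114.2]
118 44 [511.   -1.5 122.1]
126 50 [511.2  -1.2 130.2]
134 35 [512.2  -2.8 138.1]
142 62 [516.4  -4.1 146.4]
```

View pics/g5.png

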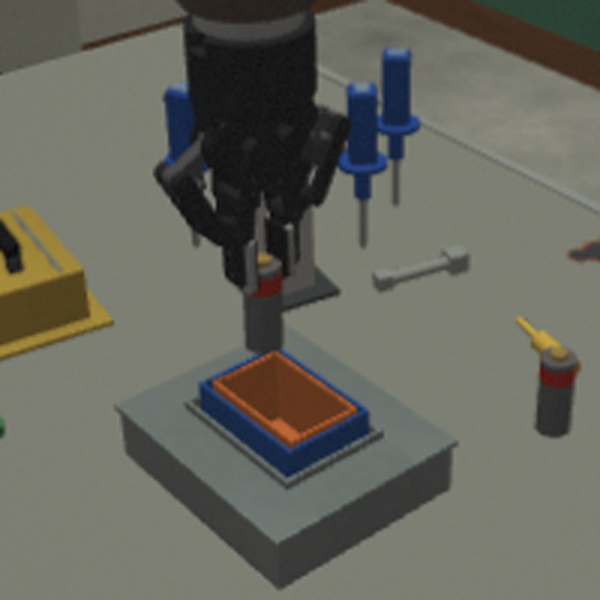

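The cell hangs upright above the +y half of the box (crop (262,310)). I lower it to just above the rims and release.

servo_tool(plan=[[0,0,-0.06,0,0,0,0.1],[0,0,-0.06,0,0,0,0.1],[0,0,-0.05,0,0,0,0.1],[0,0,-0.04,0,0,0,0.1],[0,0,-0.03,0,0,0,0.1],[0,0,-0.01,0,0,0,0.1],[0,0,0,0,0,0,0.1],[0,0,0,0,0,0,0.1]])

```text
clock: 21.02
position: [516.8, 6.5, 67.4]
ee_rot: [0.718, -0.696, 0.0, -0.001]
contact_force: [-0.1, 0.1, -1.7]
gripper_width: 22.2
grasp_force: 59.1
```

servo_tool(plan=[[0,0,-0.004,0,0,0,0.1],[0,0,0,0,0,0,0.1],[0,0,0,0,0,0,0.5],[0,0,0,0,0,0,0.6],[0,0,0,0,0,0,0.6],[0,0,0.08,0,0,0,0.6],[0,0,0.15,0,0,0,0.6],[0,0,0.05,0,0,0,0.6],[0.1464,-0.0846,0,0,0,0,0.6],[0.1464,-0.0846,0,0,0,0,0.6],[0.1464,-0.0846,0,0,0,0,0.6],[0.1464,-0.0846,0,0,0,0,0.6],[0,0,0,0,0,0,0.6],[0,0,0,0,0,0,0.6]])

```text
clock: 22.78
position: [691.1, -95.1, 148.5]
ee_rot: [0.718, -0.696, -0.001, 0.001]
contact_force: [0.4, 0.2, -0.2]
gripper_width: 51.5
grasp_force: 0.0
```

```bash
python3 - <<'E'
from m import *
st()
d=grab("side");P=world(d)
g=P[(np.hypot(P[...,0]-515,P[...,1]-5)<40)&(P[...,2]>66.5)&(P[...,2]<85)];rect(g,"cell top in box");print(np.percentile(g[:,2],[5,50,95]).round(1))
save("g6.png",d["image"][150:330,220:440],2.7)
E
```

```text
TCP [691.1 -95.1 148.5] close 1.72 tilt [-0.001   0.0008] w 51.5 F [ 0.4  0.2 -0.2] t 22.77
cell top in box n 85 c [513.6   5.6] size [27.7 22. ] ang 54.7 mean [512.4   3.4]
[66.9 69.2 72.9]
```

View pics/g6.png

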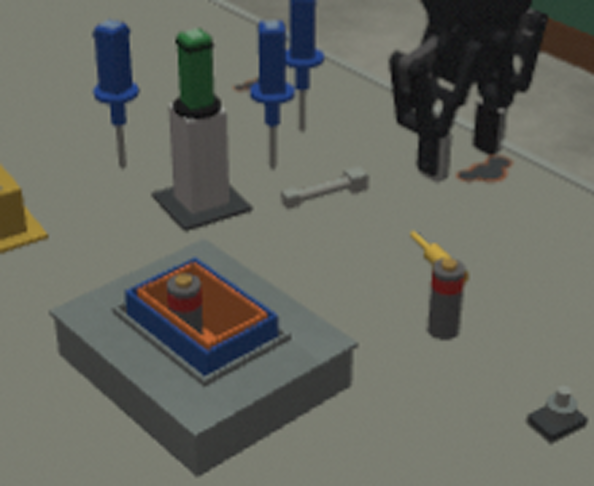

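Cell A stands in the box (crop (184,292)) with its top at 69 mm, as it should be. Now cell B.

servo_tool(plan=[[0.004,0,-0.1,0,0,0,0.6],[0,0,-0.1,0,0,0,0.6],[0,0,-0.08,0,0,0,0.6],[0,0,-0.04,0,0,0,0.6],[0,0,-0.01,0,0,0,0.6],[0,0,0,0,0,0,0.6],[0,0,0,0,0,0,0.6]])

```text
clock: 23.7
position: [693.9, -95.1, 52.0]
ee_rot: [0.718, -0.696, 0.001, -0.001]
contact_force: [0.4, 0.5, 0.5]
gripper_width: 51.0
grasp_force: 0.0
```

servo_tool(plan=[[-0.002,0,-0.005,0,0,0,0.6],[0,0,0,0,0,0,0.1],[0,0,0,0,0,0,0.1],[0,0,0,0,0,0,0.1],[0,0,0,0,0,0,0.1],[0,0,0,0,0,0,0.1],[0,0,0.05,0,0,0,0.1],[0,0,0.12,0,0,0,0.1],[0,0,0.14,0,0,0,0.1],[-0.1456,0.0515,0,0,0,0,0.1],[-0.1456,0.0515,0,0,0,0,0.1],[-0.1456,0.0515,0,0,0,0,0.1],[-0.1456,0.0515,0,0,0,0,0.1],[0,0,0,0,0,0,0.1],[0,0,0,0,0,0,0.1]])

```text
clock: 25.58
position: [518.9, -33.1, 143.1]
ee_rot: [0.718, -0.696, 0.001, -0.001]
contact_force: [0.5, 0.0, -1.5]
gripper_width: 21.9
grasp_force: 59.1
```

```bash
python3 - <<'E'
from m import *
st()
Q,d=live("side",(0,180),0,(516,-33),25,(90,200));
for z in range(90,150,8):
    s=Q[(Q[:,2]>=z)&(Q[:,2]<z+8)];print(z,len(s),s.mean(0).round(1) if len(s) else"")
E
```

```text
TCP [518.9 -33.1 143.1] close 1.79 tilt [ 0.0008 -0.001 ] w 21.9 F [ 0.5  0.  -1.5] t 25.57
90 24 [510.9 -41.8  95.6]
98 46 [510.3 -41.8 102.1]
106 46 [511.4 -42.  109.9]
114 45 [510.5 -41.1 117.9]
122 47 [511.7 -42.2 126.1]
130 43 [511.9 -42.3 133.6]
138 47 [513.7 -43.6 142. ]
146 81 [515.1 -43.1 150.6]
```

Upright, and over the -y slot. Lower it, release, and move clear toward the lid side.

servo_tool(plan=[[-0.002,0,-0.06,0,0,0,0.1],[0,0,-0.06,0,0,0,0.1],[0,0,-0.05,0,0,0,0.1],[0,0,-0.04,0,0,0,0.1],[0,0,-0.03,0,0,0,0.1],[0,0,-0.016,0,0,0,0.1],[0,0,0,0,0,0,0.1],[0,0,0,0,0,0,0.1],[0,0,0,0,0,0,0.5],[0,0,0,0,0,0,0.6],[0,0,0,0,0,0,0.6],[0,0,0.08,0,0,0,0.6],[0,0,0.15,0,0,0,0.6],[0,0,0.12,0,0,0,0.6],[-0.04,0.15,0,0,0,0,0.6],[-0.04,0.15,0,0,0,0,0.6],[-0.04,0.15,0,0,0,0,0.6],[-0.04,0.15,0,0,0,0,0.6],[0,0.15,0,0,0,0,0.6],[0,0,0,0,0,0,0.6]])

```text
clock: 28.12
position: [469.4, 194.3, 170.6]
ee_rot: [0.719, -0.695, 0.0, -0.001]
contact_force: [-0.1, 0.2, -0.3]
gripper_width: 51.2
grasp_force: 0.0
```

```bash
python3 - <<'E'
from m import *
st()
d=grab("side");P=world(d)
for p in((515,5),(515,-35)):
  g=P[(np.hypot(P[...,0]-p[0],P[...,1]-p[1])<20)&(P[...,2]>66.5)&(P[...,2]<85)];rect(g,"cell top");print(np.percentile(g[:,2],[5,50,95]).round(1))
t=grab("top");T=world(t)
for n,X in(("side",P),("top",T)):
  r=X[(np.hypot(X[...,0]-467,X[...,1]-300)<90)];rect(r[(r[:,2]>44)&(r[:,2]<56)],n+" lidtop");rect(r[(r[:,2]>65)&(r[:,2]<82)],n+" handle")
  r=X[np.hypot(X[...,0]-515,X[...,1]+14)<130];rect(r[(r[:,2]>38)&(r[:,2]<43.5)],"pan")
save("g7.png",d["image"][150:350,130:400],2.5)
E
```

```text
TCP [469.4 194.3 170.6] close 1.98 tilt [ 0.0001 -0.0006] w 51.2 F [-0.1  0.2 -0.3] t 28.12
cell top n 83 c [513.6   4.6] size [24.4 23.9] ang 12.7 mean [512.6   3.7]
[66.9 69.1 72.8]
cell top n 88 c [513.4 -36.4] size [24.3 23.3] ang 53.8 mean [512.7 -37. ]
[67.  68.9 73.7]
side lidtop n 937 c [463.4 300.1] size [130.1  94.1] ang 83.6 mean [459.  290.5]
side handle n 126 c [463.3 299.1] size [81.4 14.1] ang 83.8 mean [461.3 292.6]
pan n 2685 c [513.  -13.9] size [152.3 185.9] ang 1.5 mean [502.5 -30.9]
top lidtop n 342 c [441.4 278. ] size [71.7 46.1] ang 83.0 mean [436.1 269.8]
top handle few 4
pan n 1856 c [516.7 -13.7] size [149.9 181.4] ang 1.5 mean [515.8 -13.2]
```

View pics/g7.png

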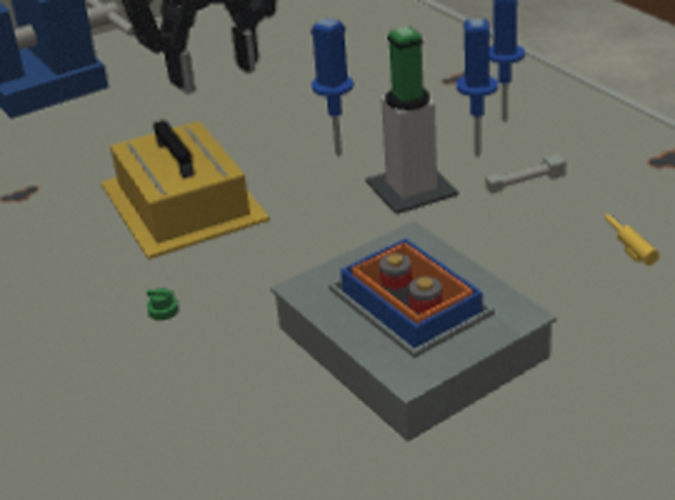

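Both cells stand upright in the orange box (crop (395,262) and (425,292)). Now the lid's handle, at about (466.8, 301.4), closing line -6.7°.

servo_tool(plan=[[-0.003,0.119,0,0,0,-0.025,0.4],[-0.003,0.119,0,0,0,-0.025,0.4],[-0.003,0.119,0,0,0,-0.025,0.4],[0,0,-0.1,0,0,0,0.4],[0,0,-0.1,0,0,0,0.4],[0,0,-0.1,0,0,0,0.4],[0,0,-0.06,0,0,0,0.4],[0,0,-0.025,0,0,0,0.4],[0,0,0,0,0,0,0.4],[0,0,0,0,0,0,0.4]])

```text
clock: 29.48
position: [467.3, 298.9, 55.9]
ee_rot: [-0.664, 0.748, 0.0, 0.001]
contact_force: [-0.1, 0.1, -0.9]
gripper_width: 33.9
grasp_force: 0.0
```

```bash
python3 - <<'E'
from m import *
st()
E
```

```text
TCP [467.3 298.9  55.9] close 173.14 tilt [0.     0.0009] w 33.9 F [-0.1  0.1 -0.9] t 29.48
```

servo_tool(plan=[[0,0.007,-0.007,0,0,0,0.4],[0,0,0,0,0,0,0.4],[0,0,0,0,0,0,0],[0,0,0,0,0,0,0],[0,0,0,0,0,0,0],[0,0,0,0,0,0,0],[0,0,0,0,0,0,0],[0,0,0,0,0,0,0],[0,0,0.04,0,0,0,0],[0,0,0.08,0,0,0,0],[0,0,0.12,0,0,0,0],[0,0,0.12,0,0,0,0],[0,0,0.02,0,0,0,0],[0,0,0,0,0,0,0]])

```text
clock: 31.22
position: [466.1, 300.4, 166.1]
ee_rot: [-0.663, 0.748, 0.0, -0.001]
contact_force: [-0.0, -0.3, -3.8]
gripper_width: 12.8
grasp_force: 59.6
```

servo_tool(plan=[[0.0204,-0.131,0,0,0,0.0093,0],[0.0204,-0.131,0,0,0,0.0093,0],[0.0204,-0.131,0,0,0,0.0093,0],[0.0204,-0.131,0,0,0,0.0093,0],[0.0204,-0.131,0,0,0,0.0093,0],[0.0204,-0.131,0,0,0,0.0093,0],[0.0204,-0.131,0,0,0,0.0093,0],[0.0204,-0.131,0,0,0,0.0093,0],[0,0,0,0,0,0,0],[0,0,0,0,0,0,0]])

```text
clock: 32.48
position: [514.7, -13.7, 165.3]
ee_rot: [0.717, -0.697, -0.001, 0.001]
contact_force: [-0.3, 0.5, -2.5]
gripper_width: 12.7
grasp_force: 59.6
```

```bash
python3 - <<'E'
from m import *
st()
for c in("side","top"):
  Q,d=live(c,(20,35),100,(515,-14),110,(85,130));print(c,np.percentile(Q[:,2],[1,5,50,95]).round(1))
  rect(Q,"lid all");rect(Q[Q[:,2]<122],"flange")
  Q,d=live(c,(0,180),0,(515,-14),130,(37,43.5));rect(Q,"pan")
  if c=="side":save("g8.png",d["image"][150:330,180:430],2.5)
E
```

```text
TCP [514.7 -13.7 165.3] close 1.64 tilt [-0.0009  0.0012] w 12.7 F [-0.3  0.5 -2.5] t 32.48
side [112.5 113.9 116.5 128.1]
lid all n 1273 c [513.7 -14.5] size [122.4 154.3] ang 1.9 mean [489.4 -48. ]
flange n 1003 c [513.7 -14.5] size [122.4 154.3] ang 1.9 mean [488.5 -47.8]
pan n 2325 c [512.7 -14.4] size [151.5 184.9] ang 1.9 mean [493.  -43.3]
top [109.6 111.7 116.4 121.8]
lid all n 728 c [518.4 -12.1] size [122.1 153. ] ang 1.7 mean [487.3 -27. ]
flange n 697 c [518.4 -12.1] size [122.1 153. ] ang 1.7 mean [487.2 -26.5]
pan n 681 c [516.  -13.8] size [149.2 181.3] ang 1.7 mean [473.  -27.5]
```

View pics/g8.png

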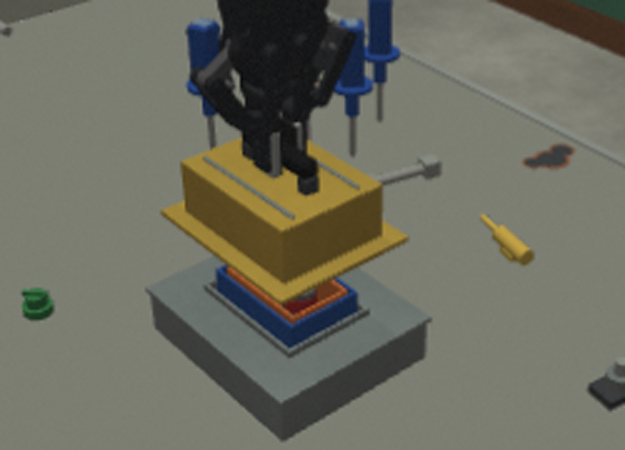

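The lid hangs level above the boxes (crop (285,225)), within about 1.5 mm of centre. I lower it, nudging -1.2 mm in x.

servo_tool(plan=[[-0.004,-0.002,-0.03,0,0,0,0],[0,0,-0.04,0,0,0,0],[0,0,-0.04,0,0,0,0],[0,0,-0.03,0,0,0,0],[0,0,-0.03,0,0,0,0],[0,0,-0.02,0,0,0,0],[0,0,-0.015,0,0,0,0],[0,0,-0.005,0,0,0,0],[0,0,0,0,0,0,0]])

```text
clock: 33.8
position: [514.5, -14.1, 103.9]
ee_rot: [0.717, -0.697, 0.0, -0.0]
contact_force: [-1.0, 0.4, -2.4]
gripper_width: 12.8
grasp_force: 59.6
```

servo_tool(plan=[[0,0,-0.01,0,0,0,0],[0,0,-0.01,0,0,0,0],[0,0,-0.005,0,0,0,0],[0,0,0,0,0,0,0],[0,0,0,0,0,0,0]])

```text
clock: 34.42
position: [514.5, -14.1, 96.4]
ee_rot: [0.717, -0.697, 0.0, -0.0]
contact_force: [0.3, 0.4, -1.5]
gripper_width: 12.7
grasp_force: 59.6
```

```bash
python3 - <<'E'
from m import *
st()
Q,d=live("side",(20,35),100,(515,-14),110,(40,56));print(np.percentile(Q[:,2],[1,5,50,95]).round(1));rect(Q,"flange")
E
```

```text
TCP [514.5 -14.1  96.4] close 1.69 tilt [ 0.0001 -0.    ] w 12.7 F [ 0.3  0.4 -1.5] t 34.42
[43.7 44.8 47.2 53.9]
flange n 1040 c [512.6 -14. ] size [121.5 156.5] ang 2.3 mean [488.6 -47.7]
```

servo_tool(plan=[[0,0,-0.006,0,0,0,0],[0,0,0,0,0,0,0],[0,0,0,0,0,0,0.4],[0,0,0,0,0,0,0.5],[0,0,0,0,0,0,0.5],[0,0,0.05,0,0,0,0.5],[0,0,0.15,0,0,0,0.5],[0,0,0.2,0,0,0,0.5],[0,0,0.1,0,0,0,0.5],[0.0,-0.15,0,0,0,0,0.5],[0.0,-0.15,0,0,0,0,0.5],[0.0,-0.15,0,0,0,0,0.5],[0,0,0,0,0,0,0.5]])

```text
clock: 36.1
position: [514.2, -151.5, 245.5]
ee_rot: [0.716, -0.698, 0.001, -0.0]
contact_force: [-0.8, 0.3, -0.4]
gripper_width: 42.7
grasp_force: 0.0
```

```bash
python3 - <<'E'
from m import *
st()
for c in("side","top"):
  Q,d=live(c,(18,38),80,(515,-14),120,(40,120));print(c,np.percentile(Q[:,2],[1,5,50,95]).round(1))
  rect(Q[Q[:,2]<54],"flange");rect(Q[Q[:,2]>80],"dome")
  f=Q[(Q[:,2]<54)&(Q[:,2]>40)]
  A=np.c_[f[:,:2]-[515,-14],np.ones(len(f))];print("plane",np.linalg.lstsq(A,f[:,2],rcond=None)[0].round(4))
  P=world(d);r=P[np.hypot(P[...,0]-654,P[...,1]-175)<75]
  for zr in((2.5,12),(92,103),(102,112),(112,160),(163,180)):
    rect(r[(r[:,2]>zr[0])&(r[:,2]<zr[1])],str(zr))
  save("h1%s.png"%c,d["image"][150:330,180:430] if c=="side" else d["image"][180:330,210:390],3)
  # side-lines of grip hue
  H=cv2.cvtColor(d["image"],cv2.COLOR_RGB2HSV);m=(H[...,0]>45)&(H[...,0]<85)&(H[...,1]>100)&(np.hypot(P[...,0]-654,P[...,1]-175)<40)
  g=P[m];rect(g,"green");
  for zr in((108,140),(140,166),(166,175)): rect(g[(g[:,2]>zr[0])&(g[:,2]<zr[1])],"green"+str(zr))
E
```

```text
TCP [ 514.2 -151.5  245.5] close 1.45 tilt [ 0.0005 -0.0002] w 42.7 F [-0.8  0.3 -0.4] t 36.1
side [42.4 44.3 77.  91.7]
flange n 1050 c [514.2 -11.6] size [123.6 161.5] ang 1.9 mean [488.4 -46.9]
dome n 1668 c [514.3 -14.6] size [ 96.5 129. ] ang 1.7 mean [506.4 -27. ]
plane [6.70000e-03 2.60000e-03 4.65594e+01]
(2.5, 12) n 249 c [662.3 163.4] size [ 61.4 120.6] ang 58.2 mean [647.4 166.1]
(92, 103) n 86 c [643.  168.2] size [27.6 49.7] ang 39.9 mean [644.6 164.8]
(102, 112) n 99 c [649.4 173.6] size [36.4 40.6] ang 50.1 mean [647.3 170.1]
(112, 160) n 237 c [646.1 172. ] size [18.7 31.3] ang 38.6 mean [647.4 169.6]
(163, 180) n 73 c [651.3 174.6] size [22.3 25. ] ang 74.3 mean [649.5 173. ]
green n 284 c [646.8 171.4] size [19.3 28. ] ang 46.3 mean [646.6 169.7]
green(108, 140) n 133 c [646.5 171.3] size [17.  28.2] ang 44.2 mean [646.5 169.3]
green(140, 166) n 111 c [645.2 171.2] size [16.3 28.1] ang 37.6 mean [646.6 169.5]
green(166, 175) n 26 c [647.7 171.7] size [17.2 25.9] ang 47.6 mean [647.5 170.7]
top [40.8 42.6 87.2 94.8]
flange n 273 c [506.5 -68.6] size [95.7 44. ] ang 1.5 mean [494.6 -77.9]
dome n 371 c [509.6 -59.9] size [74.  31.7] ang 1.7 mean [507.8 -60.8]
plane [6.5000e-03 1.2500e-02 4.7052e+01]
(2.5, 12) n 569 c [655.3 183.5] size [127.5 146.5] ang 80.8 mean [649.3 176.1]
(92, 103) n 48 c [655.2 177.1] size [36.9 38.1] ang 83.6 mean [648.  171.3]
(102, 112) n 84 c [650.  172.5] size [31. 43.] ang 34.4 mean [647.7 173.1]
(112, 160) n 61 c [649.6 171.3] size [15.2 31.2] ang 35.8 mean [647.8 173.2]
(163, 180) n 110 c [655.8 175.6] size [25.  23.5] ang 80.7 mean [655.5 175.6]
green n 159 c [655.4 179.4] size [32.2 23.3] ang 82.3 mean [650.8 174.6]
green(108, 140) n 38 c [648.6 172.1] size [14.  29.7] ang 32.2 mean [647.3 173.4]
green(140, 166) n 46 c [652.3 173.6] size [23.2 22.8] ang 66.4 mean [648.4 173.1]
green(166, 175) n 62 c [655.1 176.2] size [24.  21.9] ang 77.8 mean [654.7 175.8]
```

View pics/h1top.png

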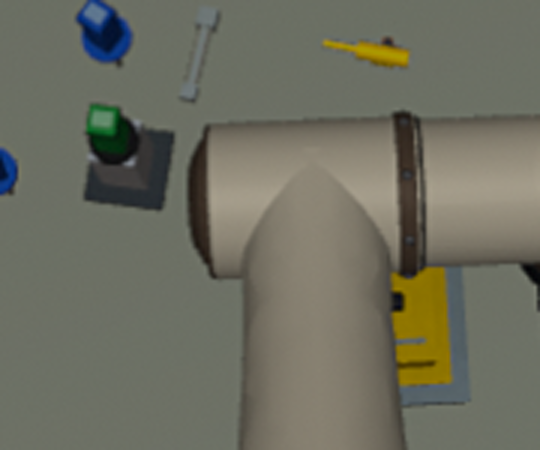

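The view shows the probe stand turned about -8° (foot edges at (163,210) to (175,130) in the crop). The lid is seated flat, with its flange top at 46.6 mm and a level plane. Before reaching, I check how close the blue look-alikes are to the grip.

```bash
python3 - <<'E'
from m import *
for n in("top0.npz","side0.npz"):
  P,H,im=load(n)
  m=(H[...,0]>100)&(H[...,0]<130)&(H[...,1]>120)&(P[...,0]>560)&(P[...,2]>15)
  k,l=cv2.connectedComponents(m.astype(np.uint8))
  for i in range(1,k):
    q=P[l==i]
    if len(q)>20: print(n,len(q),q.min(0).round(),q.max(0).round())
# grip yaw from fitted top quad
P,H,im=load("top0.npz")
m=(H[...,0]>45)&(H[...,0]<85)&(H[...,1]>80)&(P[...,2]>166)&(P[...,2]<176)&(np.hypot(P[...,0]-655,P[...,1]-175)<30)
g=P[m];rect(g,"green top");print(g.mean(0),g.min(0),g.max(0))
E
```

```text
top0.npz 246 [797. 205.  78.] [836. 246. 156.]
top0.npz 235 [727. 166.  77.] [764. 207. 155.]
top0.npz 236 [616. 259.  78.] [656. 300. 154.]
side0.npz 613 [721. 165.  50.] [831. 242. 150.]
side0.npz 381 [612. 258.  50.] [649. 297. 149.]
green top n 77 c [655.1 175.7] size [23.2 23.2] ang 80.6 mean [654.1 175.7]
[654.1405491  175.73729965 169.55911003] [642.34266933 164.45883312 166.15621491] [666.64990119 187.60395974 175.23075193]
```

Clearances are fine: the nearest look-alike edge is at x≈724, and the fingers reach about 691. I go to the probe grip at (655, 175.7).

servo_tool(plan=[[0.0588,0.1363,0,0,0,-0.0109,0.5],[0.0588,0.1363,0,0,0,-0.0109,0.5],[0.0588,0.1363,0,0,0,-0.0109,0.5],[0.0588,0.1363,0,0,0,-0.0109,0.5],[0.0588,0.1363,0,0,0,-0.0109,0.5],[0.0588,0.1363,0,0,0,-0.0109,0.5],[0.0588,0.1363,0,0,0,-0.0109,0.5],[0.0588,0.1363,0,0,0,-0.0109,0.5],[0,0,-0.05,0,0,0,0.5],[0,0,-0.05,0,0,0,0.5],[0,0,0,0,0,0,0.5],[0,0,0,0,0,0,0.5]])

```text
clock: 37.7
position: [655.6, 177.2, 215.2]
ee_rot: [-0.654, 0.757, -0.0, 0.0]
contact_force: [-0.3, 1.1, 0.5]
gripper_width: 42.6
grasp_force: 0.0
```

```bash
python3 - <<'E'
from m import *
st()
E
```

```text
TCP [655.6 177.2 215.2] close 171.65 tilt [-0.0003  0.0003] w 42.6 F [-0.3  1.1  0.5] t 37.7
```

servo_tool(plan=[[-0.001,-0.004,-0.07,0,0,0,0.5],[0,0,-0.08,0,0,0,0.5],[0,0,-0.07,0,0,0,0.5],[0,0,-0.045,0,0,0,0.5],[0,0,-0.018,0,0,0,0.5],[0,0,0,0,0,0,0.5],[0,0,0,0,0,0,0.15],[0,0,0,0,0,0,0.1],[0,0,0,0,0,0,0.1],[0,0,0,0,0,0,0.1],[0,0,0,0,0,0,0.1],[0,0,0,0,0,0,0.1]])

```text
clock: 39.2
position: [655.8, 177.0, 130.7]
ee_rot: [-0.654, 0.756, -0.0, 0.001]
contact_force: [-0.3, 1.3, 5.6]
gripper_width: 23.3
grasp_force: 59.2
```

```bash
python3 - <<'E'
from m import *
st();print(arm.read_state()["grasp_force"],arm.read_state()["wrist_torque"].round(2))
E
```

```text
TCP [655.8 177.  130.7] close 171.71 tilt [-0.0004  0.0009] w 23.3 F [-0.3  1.3  5.6] t 39.2
59.20535624027252 [0.05 0.27 0.01]
```

The probe is gripped. I lift it straight out and hover over the red-dot corner.

servo_tool(plan=[[0,0,0.04,0,0,0,0.1],[0,0,0.1,0,0,0,0.1],[0,0,0.12,0,0,0,0.1],[0,0,0.12,0,0,0,0.1],[0,0,0.03,0,0,0,0.1],[0,0,0,0,0,0,0.1],[-0.089,-0.1222,0,0,0,0,0.1],[-0.089,-0.1222,0,0,0,0,0.1],[-0.089,-0.1222,0,0,0,0,0.1],[0,0,-0.1,0,0,0,0.1],[0,0,-0.12,0,0,0,0.1],[0,0,0,0,0,0,0.1],[0,0,0,0,0,0,0.1],[0,0,0,0,0,0,0.1]])

```text
clock: 40.95
position: [576.0, 67.1, 187.9]
ee_rot: [-0.654, 0.756, -0.001, 0.001]
contact_force: [-0.1, 0.8, -1.7]
gripper_width: 22.9
grasp_force: 59.1
```

```bash
python3 - <<'E'
from m import *
st();print(arm.read_state()["wrist_torque"].round(2))
for c in("side","top"):
  d=grab(c);P=world(d)
  for zr in((60,74),(74,84),(84,94),(94,106),(106,120),(120,150),(150,158),(158,170)):
    m=(np.hypot(P[...,0]-574,P[...,1]-67)<26)&(P[...,2]>zr[0])&(P[...,2]<zr[1])
    q=P[m];print(c,zr,len(q),np.median(q,0).round(1) if len(q) else "",q.min(0).round(1) if len(q) else "")
  H=cv2.cvtColor(d["image"],cv2.COLOR_RGB2HSV);m=((H[...,0]<7)|(H[...,0]>174))&(H[...,1]>120)&(np.hypot(P[...,0]-570,P[...,1]-60)<40)&(P[...,2]<60)
  if m.any():print("red",m.sum(),P[m].mean(0).round(1))
  Q=P[(H[...,0]>18)&(H[...,0]<38)&(H[...,1]>80)&(np.hypot(P[...,0]-515,P[...,1]+14)<110)&(P[...,2]>42)&(P[...,2]<51)];rect(Q,"flange")
  Q=P[(np.hypot(P[...,0]-515,P[...,1]+14)<110)&(P[...,2]>86)&(P[...,2]<98)];rect(Q,"dome")
  if c=="side":save("h2.png",d["image"][130:310,220:440],3)
E
```

```text
TCP [576.   67.1 187.9] close 171.71 tilt [-0.0006  0.0011] w 22.9 F [-0.1  0.8 -1.7] t 40.95
[-0.05 -0.05 -0.03]
side (60, 74) 0  
side (74, 84) 6 [574.8  66.1  81.4] [571.7  62.8  78.8]
side (84, 94) 11 [573.9  64.7  88.8] [555.9  48.9  85.2]
side (94, 106) 18 [573.8  64.2 100.1] [571.   61.3  94.1]
side (106, 120) 17 [574.2  63.9 112.9] [572.3  61.6 108. ]
side (120, 150) 69 [573.1  62.2 136.3] [567.4  57.3 120.5]
side (150, 158) 11 [569.7  52.5 157. ] [555.3  46.9 155.7]
side (158, 170) 148 [566.4  55.6 161.7] [554.8  43.5 158.1]
flange n 936 c [513.7 -12.6] size [122.  159.8] ang 2.1 mean [489.1 -47.7]
dome n 1640 c [522.3  -6.1] size [112. 144.] ang 1.1 mean [508.7 -23.1]
top (60, 74) 0  
top (74, 84) 0  
top (84, 94) 7 [560.4  49.4  88.5] [555.6  44.6  85.5]
top (94, 106) 0  
top (106, 120) 0  
top (120, 150) 0  
top (150, 158) 5 [564.7  60.3 156.6] [560.6  50.8 154.4]
top (158, 170) 34 [569.7  54.  161.6] [558.9  48.1 158.6]
red 14 [568.8  58.4  47.6]
flange n 788 c [518.2 -13.5] size [122.5 153.7] ang 1.6 mean [505.  -15.1]
dome n 1728 c [518.  -12.9] size [ 93.9 124.8] ang 1.6 mean [517.2 -13.1]
```

View pics/h2.png

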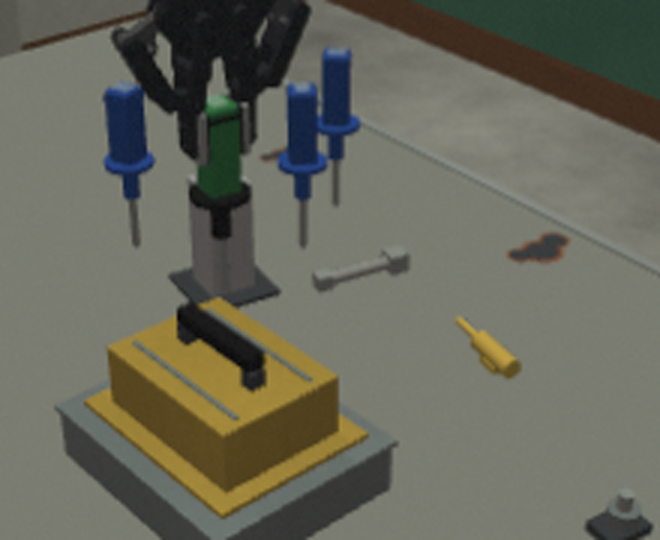

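The probe hangs upright with its tip over the red-dot corner (crop (220,290), with the tube in line with the stand). The dot, seen by the top camera, is at (568.8, 58.4, 47.6), which matches corner 0 of the lid. I lower to about 4 mm above the edge.

servo_tool(plan=[[-0.002,-0.001,-0.03,0,0,0,0.1],[0,0,-0.03,0,0,0,0.1],[0,0,-0.02,0,0,0,0.1],[0,0,-0.01,0,0,0,0.1],[0,0,0,0,0,0,0.1],[0,0,0,0,0,0,0.1]])

```text
clock: 41.8
position: [574.7, 66.5, 159.9]
ee_rot: [-0.654, 0.756, -0.0, 0.0]
contact_force: [0.9, -0.2, -1.3]
gripper_width: 23.3
grasp_force: 59.1
```

```bash
python3 - <<'E'
from m import *
st()
d=grab("side");P=world(d)
for zr in((47.5,54),(54,62),(62,75)):
    m=(np.hypot(P[...,0]-574,P[...,1]-65)<12)&(P[...,2]>zr[0])&(P[...,2]<zr[1])
    q=P[m];print(zr,len(q),np.median(q,0).round(1) if len(q) else "",q.min(0).round(1) if len(q) else "")
E
```

```text
TCP [574.7  66.5 159.9] close 171.7 tilt [-0.0001  0.0002] w 23.3 F [ 0.9 -0.2 -1.3] t 41.8
(47.5, 54) 0  
(54, 62) 0  
(62, 75) 0
```

servo_tool(plan=[[0.0004,-0.006,0,0,0,0,0.1],[0.0004,-0.013,0,0,0,0,0.1],[0.0004,-0.013,0,0,0,0,0.1],[0.0004,-0.013,0,0,0,0,0.1],[0.0004,-0.013,0,0,0,0,0.1],[0.0004,-0.013,0,0,0,0,0.1],[0.0004,-0.013,0,0,0,0,0.1],[0.0004,-0.013,0,0,0,0,0.1],[0.0004,-0.013,0,0,0,0,0.1],[0.0004,-0.013,0,0,0,0,0.1],[0.0004,-0.013,0,0,0,0,0.1],[0.0004,-0.013,0,0,0,0,0.1],[0.0004,-0.013,0,0,0,0,0.1],[0.0004,-0.013,0,0,0,0,0.1],[0.0004,-0.013,0,0,0,0,0.1],[0.0004,-0.013,0,0,0,0,0.1],[0.0004,-0.013,0,0,0,0,0.1],[0.0004,-0.013,0,0,0,0,0.1],[0.0004,-0.013,0,0,0,0,0.1],[0.0004,-0.013,0,0,0,0,0.1]])

```text
clock: 44.35
position: [577.0, -9.7, 159.6]
ee_rot: [-0.654, 0.756, -0.0, -0.0]
contact_force: [-0.0, 0.2, -1.9]
gripper_width: 23.5
grasp_force: 59.1
```

```bash
python3 - <<'E'
from m import *
st();s=arm.read_state();print(s["joint_vel"].round(4))
d=grab("side");P=world(d)
for zr in((47.5,54),(54,62),(62,75),(75,90)):
    m=(np.hypot(P[...,0]-577,P[...,1]+10)<15)&(P[...,2]>zr[0])&(P[...,2]<zr[1])
    q=P[m];print(zr,len(q),np.median(q,0).round(1) if len(q) else "")
E
```

```text
TCP [577.   -9.7 159.6] close 171.69 tilt [-0. -0.] w 23.5 F [-0.   0.2 -1.9] t 44.35
[-0.0541  0.0034  0.0039 -0.0011 -0.0004  0.0535]
(47.5, 54) 0 
(54, 62) 0 
(62, 75) 1 [577.4 -12.2  73.2]
(75, 90) 17 [575.3 -11.8  83.4]
```

servo_tool(plan=[[0.0005,-0.0133,0,0,0,0,0.1],[0.0005,-0.0133,0,0,0,0,0.1],[0.0005,-0.0133,0,0,0,0,0.1],[0.0005,-0.0133,0,0,0,0,0.1],[0.0005,-0.0133,0,0,0,0,0.1],[0.0005,-0.0133,0,0,0,0,0.1],[0.0005,-0.0133,0,0,0,0,0.1],[0.0005,-0.0133,0,0,0,0,0.1],[0.0005,-0.0133,0,0,0,0,0.1],[0.0005,-0.0133,0,0,0,0,0.1],[0.0005,-0.0133,0,0,0,0,0.1],[0.0005,-0.0133,0,0,0,0,0.1],[0.0005,-0.0133,0,0,0,0,0.1],[0.0005,-0.0133,0,0,0,0,0.1],[0.0005,-0.0133,0,0,0,0,0.1],[0.0005,-0.0133,0,0,0,0,0.1],[0.0005,-0.0133,0,0,0,0,0.1],[0.0005,-0.0133,0,0,0,0,0.1],[0.0005,-0.0133,0,0,0,0,0.1],[0.0005,-0.0133,0,0,0,0,0.1]])

```text
clock: 46.9
position: [579.9, -89.5, 159.6]
ee_rot: [-0.654, 0.756, -0.0, -0.0]
contact_force: [0.7, 0.0, -1.5]
gripper_width: 23.5
grasp_force: 59.1
```

```bash
python3 - <<'E'
from m import *
st()
d=grab("side");P=world(d)
for zr in((49,54),(54,62),(62,75),(75,90)):
    m=(np.hypot(P[...,0]-577,P[...,1]+91)<12)&(P[...,2]>zr[0])&(P[...,2]<zr[1])
    q=P[m];print(zr,len(q),np.median(q,0).round(1) if len(q) else "")
save("h3.png",d["image"][190:300,250:390],4)
E
```

```text
TCP [579.9 -89.5 159.6] close 171.69 tilt [-0. -0.] w 23.5 F [ 0.7  0.  -1.5] t 46.9
(49, 54) 4 [577.3 -92.1  52.4]
(54, 62) 10 [577.7 -92.5  58.5]
(62, 75) 16 [577.  -92.5  68.1]
(75, 90) 22 [577.6 -92.7  83.3]
```

View pics/h3.png

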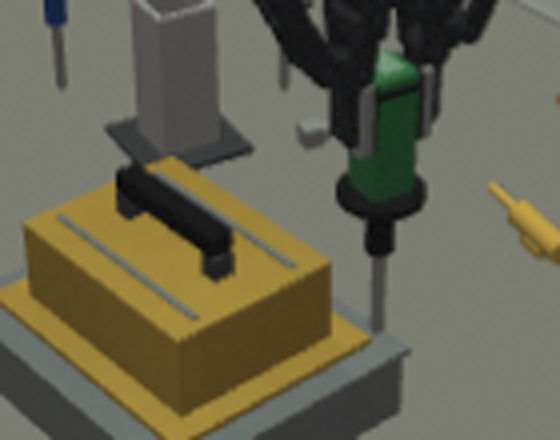

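The tip (crop (378,331)) sits about 2.5 mm outside the lid's second corner (370,340), just above the joint. I continue along the second side.

servo_tool(plan=[[-0.006,-0.0004,0,0,0,0,0.1],[-0.013,-0.0004,0,0,0,0,0.1],[-0.013,-0.0004,0,0,0,0,0.1],[-0.013,-0.0004,0,0,0,0,0.1],[-0.013,-0.0004,0,0,0,0,0.1],[-0.013,-0.0004,0,0,0,0,0.1],[-0.013,-0.0004,0,0,0,0,0.1],[-0.013,-0.0004,0,0,0,0,0.1],[-0.013,-0.0004,0,0,0,0,0.1],[-0.013,-0.0004,0,0,0,0,0.1],[-0.013,-0.0004,0,0,0,0,0.1],[-0.013,-0.0004,0,0,0,0,0.1],[-0.013,-0.0004,0,0,0,0,0.1],[-0.013,-0.0004,0,0,0,0,0.1],[-0.013,-0.0004,0,0,0,0,0.1],[-0.013,-0.0004,0,0,0,0,0.1],[-0.013,-0.0004,0,0,0,0,0.1]])

```text
clock: 49.08
position: [515.5, -91.3, 159.6]
ee_rot: [-0.654, 0.756, -0.0, 0.0]
contact_force: [0.2, 0.4, -0.2]
gripper_width: 23.5
grasp_force: 59.1
```

servo_tool(plan=[[-0.013,-0.0004,0,0,0,0,0.1],[-0.013,-0.0004,0,0,0,0,0.1],[-0.013,-0.0004,0,0,0,0,0.1],[-0.013,-0.0004,0,0,0,0,0.1],[-0.013,-0.0004,0,0,0,0,0.1],[-0.013,-0.0004,0,0,0,0,0.1],[-0.013,-0.0004,0,0,0,0,0.1],[-0.013,-0.0004,0,0,0,0,0.1],[-0.013,-0.0004,0,0,0,0,0.1],[-0.013,-0.0004,0,0,0,0,0.1],[-0.013,-0.0004,0,0,0,0,0.1],[-0.013,-0.0004,0,0,0,0,0.1],[-0.013,-0.0004,0,0,0,0,0.1],[-0.013,-0.0004,0,0,0,0,0.1],[-0.013,-0.0004,0,0,0,0,0.1],[-0.008,-0.0004,0,0,0,0,0.1],[0,0,0,0,0,0,0.1]])

```text
clock: 51.2
position: [454.7, -93.2, 159.7]
ee_rot: [-0.654, 0.756, -0.0, 0.0]
contact_force: [0.0, 0.6, -1.3]
gripper_width: 23.5
grasp_force: 59.1
```

```bash
python3 - <<'E'
from m import *
st()
d=grab("side");P=world(d)
for zr in((49,54),(54,62),(62,75),(75,90)):
    m=(np.hypot(P[...,0]-453,P[...,1]+95)<12)&(P[...,2]>zr[0])&(P[...,2]<zr[1])
    q=P[m];print(zr,len(q),np.median(q,0).round(1) if len(q) else "")
H=cv2.cvtColor(d["image"],cv2.COLOR_RGB2HSV)
Q=P[(H[...,0]>18)&(H[...,0]<38)&(H[...,1]>80)&(np.hypot(P[...,0]-515,P[...,1]+14)<110)&(P[...,2]>42)&(P[...,2]<51)];rect(Q,"flange")
E
```

```text
TCP [454.7 -93.2 159.7] close 171.7 tilt [-0.  0.] w 23.5 F [ 0.   0.6 -1.3] t 51.2
(49, 54) 4 [452.5 -95.8  52.1]
(54, 62) 14 [451.9 -94.9  58.5]
(62, 75) 20 [452.3 -96.   68.2]
(75, 90) 24 [452.6 -96.1  81.5]
flange n 891 c [514.7 -12.6] size [124.  160.4] ang 1.7 mean [489.7 -46.2]
```

On track: the tip is about 1.6 mm outside the third corner. Third side next.

servo_tool(plan=[[-0.0004,0.007,0,0,0,0,0.1],[-0.0004,0.0131,0,0,0,0,0.1],[-0.0004,0.0131,0,0,0,0,0.1],[-0.0004,0.0131,0,0,0,0,0.1],[-0.0004,0.0131,0,0,0,0,0.1],[-0.0004,0.0131,0,0,0,0,0.1],[-0.0004,0.0131,0,0,0,0,0.1],[-0.0004,0.0131,0,0,0,0,0.1],[-0.0004,0.0131,0,0,0,0,0.1],[-0.0004,0.0131,0,0,0,0,0.1],[-0.0004,0.0131,0,0,0,0,0.1],[-0.0004,0.0131,0,0,0,0,0.1],[-0.0004,0.0131,0,0,0,0,0.1],[-0.0004,0.0131,0,0,0,0,0.1],[-0.0004,0.0131,0,0,0,0,0.1],[-0.0004,0.0131,0,0,0,0,0.1],[-0.0004,0.0131,0,0,0,0,0.1],[-0.0004,0.0131,0,0,0,0,0.1],[-0.0004,0.0131,0,0,0,0,0.1],[-0.0004,0.0131,0,0,0,0,0.1]])

```text
clock: 53.75
position: [452.4, -16.2, 159.6]
ee_rot: [-0.654, 0.756, 0.0, -0.0]
contact_force: [0.8, -0.1, -0.4]
gripper_width: 23.5
grasp_force: 59.1
```

servo_tool(plan=[[-0.0004,0.0131,0,0,0,0,0.1],[-0.0004,0.0131,0,0,0,0,0.1],[-0.0004,0.0131,0,0,0,0,0.1],[-0.0004,0.0131,0,0,0,0,0.1],[-0.0004,0.0131,0,0,0,0,0.1],[-0.0004,0.0131,0,0,0,0,0.1],[-0.0004,0.0131,0,0,0,0,0.1],[-0.0004,0.0131,0,0,0,0,0.1],[-0.0004,0.0131,0,0,0,0,0.1],[-0.0004,0.0131,0,0,0,0,0.1],[-0.0004,0.0131,0,0,0,0,0.1],[-0.0004,0.0131,0,0,0,0,0.1],[-0.0004,0.0131,0,0,0,0,0.1],[-0.0004,0.0131,0,0,0,0,0.1],[-0.0004,0.0131,0,0,0,0,0.1],[-0.0004,0.0131,0,0,0,0,0.1],[-0.0004,0.0131,0,0,0,0,0.1],[-0.0004,0.0131,0,0,0,0,0.1],[-0.0004,0.0131,0,0,0,0,0.1],[-0.0004,0.0131,0,0,0,0,0.1]])

```text
clock: 56.25
position: [450.0, 62.5, 159.6]
ee_rot: [-0.654, 0.756, 0.0, -0.0]
contact_force: [-0.4, -0.0, -1.3]
gripper_width: 23.3
grasp_force: 59.1
```

```bash
python3 - <<'E'
from m import *
st()
d=grab("side");P=world(d)
for zr in((49,54),(54,62),(62,75),(75,90)):
    m=(np.hypot(P[...,0]-448,P[...,1]-61)<12)&(P[...,2]>zr[0])&(P[...,2]<zr[1])
    q=P[m];print(zr,len(q),np.median(q,0).round(1) if len(q) else "")
E
```

```text
TCP [450.   62.5 159.6] close 171.69 tilt [ 0. -0.] w 23.3 F [-0.4 -0.  -1.3] t 56.25
(49, 54) 5 [448.3  60.3  51.8]
(54, 62) 12 [448.7  59.1  58.4]
(62, 75) 17 [448.   60.   68.3]
(75, 90) 23 [447.9  59.3  81.8]
```

Last side, back to the red-dot corner.

servo_tool(plan=[[0.007,0.0004,0,0,0,0,0.1],[0.013,0.0004,0,0,0,0,0.1],[0.013,0.0004,0,0,0,0,0.1],[0.013,0.0004,0,0,0,0,0.1],[0.013,0.0004,0,0,0,0,0.1],[0.013,0.0004,0,0,0,0,0.1],[0.013,0.0004,0,0,0,0,0.1],[0.013,0.0004,0,0,0,0,0.1],[0.013,0.0004,0,0,0,0,0.1],[0.013,0.0004,0,0,0,0,0.1],[0.013,0.0004,0,0,0,0,0.1],[0.013,0.0004,0,0,0,0,0.1],[0.013,0.0004,0,0,0,0,0.1],[0.013,0.0004,0,0,0,0,0.1],[0.013,0.0004,0,0,0,0,0.1],[0.013,0.0004,0,0,0,0,0.1],[0.013,0.0004,0,0,0,0,0.1]])

```text
clock: 58.42
position: [514.8, 64.2, 159.6]
ee_rot: [-0.654, 0.756, 0.0, -0.0]
contact_force: [-0.8, -1.0, -1.9]
gripper_width: 23.5
grasp_force: 59.1
```

servo_tool(plan=[[0.013,0.0004,0,0,0,0,0.1],[0.013,0.0004,0,0,0,0,0.1],[0.013,0.0004,0,0,0,0,0.1],[0.013,0.0004,0,0,0,0,0.1],[0.013,0.0004,0,0,0,0,0.1],[0.013,0.0004,0,0,0,0,0.1],[0.013,0.0004,0,0,0,0,0.1],[0.013,0.0004,0,0,0,0,0.1],[0.013,0.0004,0,0,0,0,0.1],[0.013,0.0004,0,0,0,0,0.1],[0.013,0.0004,0,0,0,0,0.1],[0.013,0.0004,0,0,0,0,0.1],[0.013,0.0004,0,0,0,0,0.1],[0.013,0.0004,0,0,0,0,0.1],[0.013,0.0004,0,0,0,0,0.1],[0.013,0.0004,0,0,0,0,0.1],[0.007,0.0004,0,0,0,0,0.1],[0,0,0,0,0,0,0.1],[0,0,0,0,0,0,0.1]])

```text
clock: 60.8
position: [578.9, 66.3, 159.6]
ee_rot: [-0.654, 0.756, 0.0, -0.0]
contact_force: [-0.4, 0.8, -1.8]
gripper_width: 23.5
grasp_force: 59.1
```

The loop is closed. I rise and carry the probe over its stand.

servo_tool(plan=[[0,0,0.013,0,0,0,0.1],[0,0,0.013,0,0,0,0.1],[0,0,0.013,0,0,0,0.1],[0,0,0.013,0,0,0,0.1],[0,0,0.06,0,0,0,0.1],[0,0,0.1,0,0,0,0.1],[0,0,0.1,0,0,0,0.1],[0,0,0,0,0,0,0.1],[0.0855,0.123,0,0,0,0,0.1],[0.0855,0.123,0,0,0,0,0.1],[0.0855,0.123,0,0,0,0,0.1],[0,0,0,0,0,0,0.1],[0,0,0,0,0,0,0.1],[0,0,0,0,0,0,0.1]])

```text
clock: 62.55
position: [655.4, 176.0, 253.2]
ee_rot: [-0.654, 0.757, 0.0, -0.0]
contact_force: [-0.0, 0.0, -0.9]
gripper_width: 23.4
grasp_force: 59.4
```

```bash
python3 - <<'E'
from m import *
st()
E
```

```text
TCP [655.4 176.  253.2] close 171.64 tilt [ 0.0001 -0.0003] w 23.4 F [-0.   0.  -0.9] t 62.55
```

servo_tool(plan=[[0.001,0.003,-0.06,0,0,0,0.1],[0,0,-0.08,0,0,0,0.1],[0,0,-0.08,0,0,0,0.1],[0,0,-0.08,0,0,0,0.1],[0,0,-0.06,0,0,0,0.1],[0,0,-0.03,0,0,0,0.1],[0,0,-0.01,0,0,0,0.1],[0,0,0,0,0,0,0.1],[0,0,0,0,0,0,0.1]])

```text
clock: 63.68
position: [656.7, 178.1, 134.1]
ee_rot: [-0.654, 0.756, -0.0, 0.001]
contact_force: [-0.1, 0.2, -1.1]
gripper_width: 23.3
grasp_force: 59.4
```

servo_tool(plan=[[-0.003,-0.004,-0.006,0,0,0,0.1],[0,0,-0.003,0,0,0,0.1],[0,0,0,0,0,0,0.1],[0,0,0,0,0,0,0.35],[0,0,0,0,0,0,0.5],[0,0,0,0,0,0,0.5],[0,0,0.05,0,0,0,0.5],[0,0,0.1,0,0,0,0.5],[0,0,0.15,0,0,0,0.5],[0,0,0.1,0,0,0,0.5],[-0.1,-0.12,0,0,0,0,0.5],[-0.1,-0.12,0,0,0,0,0.5],[-0.1,-0.12,0,0,0,0,0.5],[-0.1,-0.15,0,0,0,0,0.5],[0,-0.15,0,0,0,0,0.5],[0,-0.15,0,0,0,0,0.5],[0,-0.15,0,0,0,0,0.5],[0,-0.15,0,0,0,0,0.5],[0,0,0,0,0,0,0.5]])

```text
clock: 66.05
position: [535.3, -158.9, 251.6]
ee_rot: [-0.652, 0.758, -0.001, 0.0]
contact_force: [-0.3, 0.5, -0.7]
gripper_width: 43.0
grasp_force: 0.0
```

```bash
python3 - <<'E'
from m import *
st()
d=grab("side");P=world(d);save("z1.png",d["image"][120:340,130:440],2.4)
H=cv2.cvtColor(d["image"],cv2.COLOR_RGB2HSV)
m=(H[...,0]>45)&(H[...,0]<85)&(H[...,1]>100)&(np.hypot(P[...,0]-654,P[...,1]-175)<40)
g=P[m];print(len(g))
for z in range(105,180,10):
  s=g[(g[:,2]>=z)&(g[:,2]<z+10)];print(z,len(s),s.mean(0).round(1) if len(s) else "")
Q=P[(H[...,0]>18)&(H[...,0]<38)&(H[...,1]>80)&(np.hypot(P[...,0]-515,P[...,1]+14)<110)&(P[...,2]>42)&(P[...,2]<51)];rect(Q,"flange");print(np.median(Q[:,2]))
E
```

```text
TCP [ 535.3 -158.9  251.6] close 171.46 tilt [-0.0007  0.0004] w 43.0 F [-0.3  0.5 -0.7] t 66.05
285
105 40 [649.7 168.7 110.5]
115 43 [648.8 168.4 120. ]
125 42 [649.1 168.  129.8]
135 45 [648.6 168.3 140. ]
145 46 [649.2 169.  150. ]
155 34 [648.6 168.4 159.6]
165 32 [649.7 169.5 167.2]
175 0 
flange n 936 c [513.6 -13.5] size [122.1 157.5] ang 2.0 mean [488.2 -47.2]
45.696157501909966
```

View pics/z1.png

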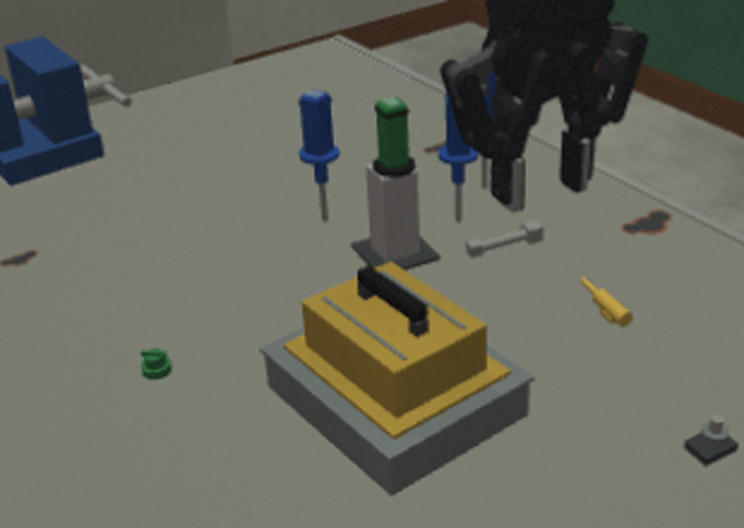

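The probe hangs upright in its stand (crop (392,135)), with the collar on the rim and top at 170 mm. The lid sits flat on the pan (395,345), flange top at about 46 mm. The bystanders haven't moved and the arm is clear of everything, so I hand in.

```bash
python3 -c "
from bench import arm
print(arm.job_done())"
```

```text
the job is handed in; nothing more can be done
None
```

The job is handed in: both boxes are nested in the pan with two cells upright inside, the lid is on flat, the joint was followed clockwise from the red-dot corner all the way back to it at about 32 mm/s, and the probe hangs upright in its stand. The run took 66 s.

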